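Put the repair tools away

TASK

Put the phone-repair tools away. First push the steel pry bar straight down past the sprung jaw of the fork clip until it sits fully home and centred in both forks with the jaw closed over it (either way round); then lay the loose screwdriver, without dropping it, flat in the wooden tray beside the one already there, parallel to it and with its tip pointing the same way; last, tip the clear bin shut. Leave the screwdriver already in the tray, the white phone housing, the green dish and the purple pick where they are.

Things in the scene. Friction and masses are not known exactly. Their poses are not given: they have to be found in the camera images.
- prybar: steel pry bar 190 mm long, round shaft 14 mm thick along x, about 0.2 kg. Origin on the underside at mid-length (near the centre of mass), 7 mm below the shaft's axis, z up. Shaft from x = -83 to +74 mm; at +x a flat blade 26 mm wide, 4 mm thick (z 0 to 4), at -x a 16 x 14 mm square butt. Lies on the table at the start
- prybar_mid (a point): point on the shaft's axis at mid-length of the pry bar
- clip: fixed fork clip: black base 150 x 76 x 8 mm (x, y, z), two aluminium forks 16 mm thick at x = -55 and +55, open upward; between them free for fingers above z = 20. Slot along x, y -8.5 to +8.5, floor at z = 43. At -y a fixed tine rises to z = 86, flaring out above z = 77; at +y a short tine to z = 52, above it the sprung jaw. Origin: centre of the underside, z up
- clip_seat (a point): where the pry bar's axis lies when home: middle of the clip's slot, 50 mm above the clip's underside; axes as the clip
- jaw (a joint): sprung jaw of the clip (rad): 0 closed, grows as it swings out to +y, springs back by itself. Pin along x at y = 18, z = 16 mm in the clip's frame; a wedge nose at each fork, top at z = 88, reaches over the slot to y = +1 mm at z = 59; slanted above, so a rod pushed straight down with 7 to 12 N drives it aside and it snaps back over the rod
- driver: loose precision screwdriver lying on the table: grey square-sided handle 100 mm long (x -50 to +50), 16 mm wide, 14 mm high; thin steel shank to a tip at x = +110 mm; round cap to x = -66 mm. Origin under the middle of the handle on its underside (z up); centre of mass within 10 mm of it
- driver_tip (a point): tip of the loose screwdriver's shank
- driver2: the screwdriver already lying in the tray, same shape as driver, along the tray at about y = +32 mm with its tip to the tray's +x
- driver2_tip (a point): tip of the screwdriver already in the tray
- tray: shallow wooden tray fixed to the table, 220 x 130 mm (x, y) outside, walls 4 mm thick and 14 mm high, inner floor at z = 4 mm; origin at the centre of its underside, x along its length. The free place for the loose screwdriver is about y = -22 mm, with its origin at about x = -15 mm
- bin_frame: light wooden stand of the tilt-out bin fixed to the table, 120 x 150 mm (x, y), open frame of posts and rails to z = 128 mm, its front towards -x; origin at the centre of its underside
- bin (a joint): clear bin in the stand (rad): 0 shut, grows as it tilts outward to the stand's -x about a hinge along y at x = -58, z = 12 mm in the stand's frame; stays where it is left. Its front plate is 136 mm wide and reaches 122 mm above the hinge
- bin_lip (a point): middle of the top of the pull lip at the bin's front (lip 100 mm wide, 6 mm thick, standing out 14 mm from the plate; this point is halfway out on it). When the bin is shut it lies at x = -65, z = 132 mm in the stand's frame
- phone: bystander: white phone housing, open shell 150 x 74 x 9 mm, origin at the centre of its underside
- dish: bystander: round green ceramic dish, 110 mm across, 28 mm high, origin at the centre of its underside
- pick: bystander: purple plastic opening pick, about 76 x 40 x 4 mm, origin under its wide part
There are look-alikes about, which are no part of the job. What is shaped like the driver but pink or red is not meant.

How it is judged:
By the outcome, as a careful person would: the job done as asked, in the order asked, and still so for the second after the job is handed in, with the robot touching nothing.
It also fails if it takes over 67 s, if anything falls off the work surface, if the arm or the gripper's body presses on something with over 40 N, if the wrist force passes 120 N, or if a joint passes its speed limit or range.

ROBOT

A 6-joint arm with a two-finger parallel gripper is mounted at the origin on the work surface. World frame = base frame: x ahead of the robot, y to its left, z up, the work surface at z = 0. Lengths are in mm, angles in rad, forces in N, time in s.
With the tool pointing down it reaches from about 275 to 1000 mm from the base axis. Payload 8.4 kg.
Tool frame: the origin (TCP) lies at the very end of the fingers, on their centre line; the grasp point (between the pads) lies 19 mm behind it; z points along the fingers, y is the line along which they close (so a half turn about z gives the same grasp; the last joint's range is limited). The gripper opens to 85 mm and grips with 20 to 120 N. Pads are 22 mm wide; open, the fingers measure 114 mm over their backs; the gripper's body (76 mm by 85 mm) begins 54 mm behind the grasp point. The pads swing forward as they close: fully open they stand 13 mm farther back than shut.
Start: joints at [-1.306, 0.353, 1.633, -0, 1.155, -0.002], TCP at [164.777, -602.89, 200.181] pointing down, gripper open.
Joint ranges: [-2.63, 2.63], [-0.92, 2.1], [0.06, 2.66], [-1.3, 4.44], [0, 2.69], [-3.02, 3.02]. Speed limits (rad/s): [2.22, 2.22, 2.79, 3.14, 3.14, 3.14].

INTERFACE

Orientations are given as [roll, pitch, yaw] about the fixed x, y, z axes, in that order (R = Rz(yaw) Ry(pitch) Rx(roll)).
In Python, from rig import telemetry, imaging, r gives the robot as it stands. The module is installed in compiled form; this text tells all that it offers.
- The arm moves only by the tool step_arm, never from a script. Its argument "moves" is a list of rows, each a list of 3 entries, a list of its own where there are three numbers: the turn, a rotation vector about the tool's x, y, z scaled (see below), then the shift along the tool's x, y, z scaled (see below), then the opening, from -1 (shut) to 1 (fully open). A call has 1 to 8 rows; each row is the pose to reach, as a shift and turn from the pose commanded when the call began, along the tool's axes at that moment; what a row does not reach only later rows make up. The controller multiplies each number of a shift by 200 mm and each number of a turn by 45 degrees. A row lasts 1/10 s, in which the tool goes at most 50 mm and 8.59 degrees, less where a joint would pass 70% of its speed; a pose out of reach is approached as far as the arm can. A call with a number of a shift or a turn outside -1 to 1 is refused whole. A call with a gripper value outside its range is refused whole. The fingers move at their own pace and stop on an object; "squeeze" is the grip in N (left out, the last holds). Time passes only in rows, so rows that repeat a pose let the fingers close. It gives the time, the measured TCP pose, the force, the opening and the grip force at its end, in the units of the state.
- telemetry.sense(): the state, without advancing time (a new reading comes with each control period).
- imaging.grab_frame(name): name is "side" or "top" or "wrist"; returns the picture (420x560x3 uint8, red, green, blue); there is no depth.
- imaging.calibration(name): a dict with "fx", "fy", "cx", "cy" (pixels), "cam_to_world" (4x4, takes a point from camera to world coordinates). Camera axes: x right, y up, looking along -z (the intrinsics and any distortion apply to the point x, -y, -z); pixel columns grow to the right and rows downward; lengths in mm; the calibration is good to about 2 mm. A picture is of the moment at which its call begins: read the wrist's pose just before it. calibration takes no time and is no camera call; for the wrist camera it gives the pose at the moment of the call.
- r.sign_off(): hands the job in; it is judged then, once.
Trained networks look in the newest picture that a camera, given by its name, has taken for a name from the list of things; names that differ only in an ending like _2 or _b are one class to them, and where a whole thing is asked for, a point or a joint stands for the part that bears it (a point fixed in the world has none). Each returns a list of dicts, best first, with "conf" (0 to 1); they miss things now and then, are a little off and sometimes report something else, mostly with a low value. They report only what shows in the picture. A call takes as long as a camera call. They do not tell look-alikes from the thing itself.
- imaging.recognise(camera, name): "extent" ([left, top, width, height] in pixels, round what is visible of it).
- imaging.mark_of(camera, name): "xy" ([column, row] in pixels: a listed point, or the origin of a listed thing).
The state is a dict: "clock": time; "qpos": joint angles; "qvel": joint speeds; "joint_efforts": joint torques, N m; "eef_pos": TCP position; "tcp_rot": TCP orientation; "contact_force": force on the tool from outside, world axes, zero at the start; "wrist_torque": the same for the moment, N m; "opening": opening from 0.0 (shut) to 1.0 (fully open); "grasp_force": force on a finger pad.
Only numpy, scipy, OpenCV 4.12 (cv2) and the standard library are available. Lean on these libraries where they do the work, as an engineer would, in place of code of your own. Each camera call takes 0.05 s, during which the arm holds its last target. There are 200 camera calls.

## Working session

There is one attempt and no reset: what is moved stays moved. The work goes in short steps, Python scripts to look and compute and a tool call to move; the robot and the scene stay as the last step left them, time stands still between calls to the robot, and variables do not carry over. Pictures are saved under pics/ and viewed, at most 10 in all, crops included, and the job is handed in when it is done.

Besides the shell and the picture viewer there is one more tool, called after ">>>" as a command line: name --argument value ..., lists and objects as JSON in quotes. step_arm: Moves the arm, as the interface text tells. Its arguments: {"type":"object","properties":{"moves":{"type":"array"},"squeeze":{"type":"number"}},"required":["moves"]}

```bash
mkdir -p pics
cat > h.py <<'E'
from rig import telemetry, imaging, r
import numpy as np, cv2
def cal(n):
    return imaging.calibration(n)
def ray(c,px):
    T=np.array(c["cam_to_world"]);x=(px[0]-c["cx"])/c["fx"];y=(px[1]-c["cy"])/c["fy"]
    d=T[:3,:3]@np.array([x,-y,-1]);return T[:3,3],d
def onz(c,px,z):
    o,d=ray(c,px);return o+d*(z-o[2])/d[2]
def proj(c,p):
    T=np.array(c["cam_to_world"]);q=T[:3,:3].T@(np.array(p,float)-T[:3,3])
    return np.array([c["cx"]+c["fx"]*q[0]/-q[2],c["cy"]-c["fy"]*q[1]/-q[2]])
def save(n,f):
    im=imaging.grab_frame(n);cv2.imwrite("pics/"+f,im[:,:,::-1]);return im
E
python3 - <<'E'
from h import *
a=save("top","t0.png");b=save("side","s0.png");
cv2.imwrite("pics/t0b.png",cv2.resize(a[:,:,::-1],(800,600),interpolation=cv2.INTER_CUBIC))
c=cal("top");print(c);print(cal("side"))
z=dict(prybar=0,prybar_mid=7,clip=0,clip_seat=50,driver=0,driver_tip=7,driver2=4,driver2_tip=11,tray=0,bin_frame=0,bin_lip=120,phone=0,dish=0,pick=0)
for n in z:
    for k in imaging.mark_of("top",n)[:3]: print(n,round(k["conf"],2),np.round(k["xy"],1),np.round(onz(c,k["xy"],z[n]),0))
print(telemetry.sense())
E
```

```text
{'fx': 472.4105240202321, 'fy': 472.4105240202321, 'cx': 285.02042620453904, 'cy': 203.17320853793515, 'cam_to_world': array([[ 4.71222214e-03,  9.93483491e-01, -1.13878654e-01,
         3.68581055e+02],
       [-9.99886681e-01,  6.30930848e-03,  1.36681073e-02,
        -4.22522164e+01],
       [ 1.42975345e-02,  1.13801342e-01,  9.93400642e-01,
         1.36127576e+03],
       [ 0.00000000e+00,  0.00000000e+00,  0.00000000e+00,
         1.00000000e+00]])}
{'fx': 441.1186257203673, 'fy': 441.1186257203673, 'cx': 279.80968011133604, 'cy': 209.64641079937263, 'cam_to_world': array([[ 7.54047472e-01,  3.46101309e-01, -5.58234981e-01,
        -1.88413503e+02],
       [-6.56366007e-01,  3.65467494e-01, -6.60013011e-01,
        -9.26403791e+02],
       [-2.44146273e-02,  8.64087608e-01,  5.02748974e-01,
         7.66661370e+02],
       [ 0.00000000e+00,  0.00000000e+00,  0.00000000e+00,
         1.00000000e+00]])}
prybar 0.53 [268.3 219.5] [477. -13.   0.]
prybar_mid 0.83 [266.5 219.2] [477.  -8.   7.]
prybar_mid 0.22 [168.8 190.9] [557. 275.   7.]
clip 0.79 [261.1 182.8] [584.   9.   0.]

[... 905 characters left out ...]
29.   0.]
{'clock': 0.8, 'qpos': array([-1.30639703e+00,  3.52970469e-01,  1.63337177e+00, -2.76456696e-05,
        1.15515755e+00, -2.43422379e-03]), 'qvel': array([-0.00089372, -0.00065585, -0.00075352,  0.00028566,  0.00157952,
        0.00130359]), 'joint_efforts': array([-1.18429383e-03, -6.05100846e+01, -3.42428255e+01, -1.58955836e-04,
        1.11487061e-03,  3.10865164e-05]), 'eef_pos': array([ 164.77924572, -602.92684813,  200.21152594]), 'tcp_rot': array([3.14149985e+00, 2.55188961e-05, 2.66844682e-01]), 'contact_force': array([ 0.37725553, -0.57066178, -0.24456838]), 'wrist_torque': array([ 0.0334823 ,  0.0116296 , -0.01738829]), 'grasp_force': 0.0, 'opening': 1.0015838916033883}
```

View pics/t0b.png

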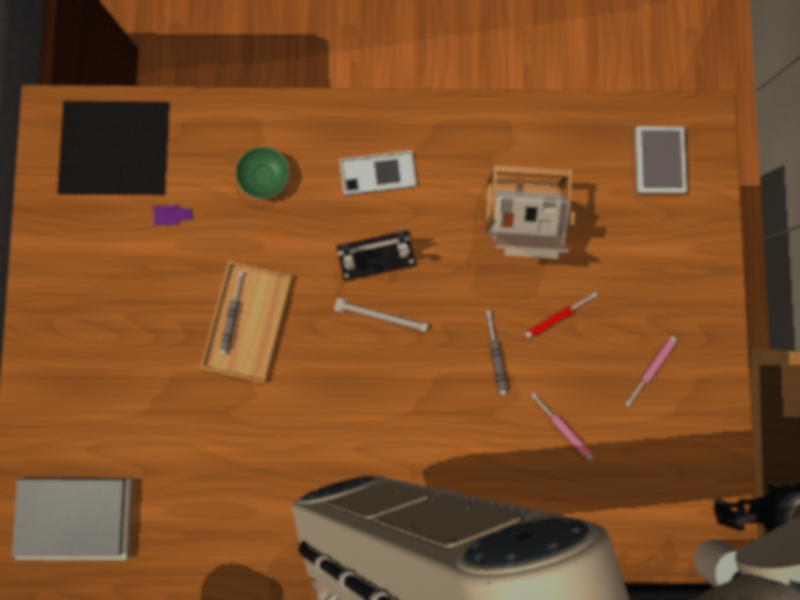

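View pics/s0.png

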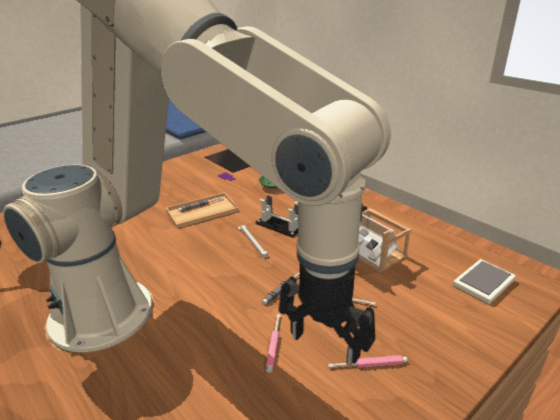

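```bash
cat >> h.py <<'E'
from scipy.spatial.transform import Rotation as R
def go(p,yaw,tilt=None):
    "numbers for a move to TCP p, tool down with yaw"
    s=telemetry.sense();R0=R.from_euler("xyz",s["tcp_rot"])
    R1=R.from_euler("xyz",[np.pi,0,yaw])
    if tilt is not None: R1=R1*R.from_rotvec(tilt)
    d=R0.inv().apply(np.array(p)-s["eef_pos"])/200
    t=(R0.inv()*R1).as_rotvec()/(np.pi/4)
    print("turn",np.round(t,3),"shift",np.round(d,4),"at",np.round(s["eef_pos"],1),np.round(s["tcp_rot"],3),"t",s["clock"])
E
python3 - <<'E'
from h import *
s=telemetry.sense();c=cal("wrist");T=c["cam_to_world"];R0=R.from_euler("xyz",s["tcp_rot"])
print(R0.inv().apply(T[:3,3]-s["eef_pos"]),R0.inv().as_matrix()@T[:3,:3],c["fx"],c["cx"],c["cy"])
go([480,-120,330],np.pi/2)
E
```

```text
[  74.13496976   -1.16611702 -172.53219306] [[ 1.74227740e-04  9.58146420e-01  2.86278550e-01]
 [ 9.99999593e-01  8.64555489e-05 -8.97953212e-04]
 [-8.85121025e-04  2.86278590e-01 -9.58146015e-01]] 374.5532386549098 280.1131735591332 208.7085157498261
turn [ 0.    0.   -1.66] shift [ 2.157  -1.9135 -0.6492] at [ 164.8 -602.9  200.2] [3.141 0.    0.267] t 0.8
```

>>> step_arm --moves '[[[0, 0, -1], [1, -0.9, -0.6], 1], [[0, 0, -1], [1, -0.9, -0.6], 1], [[0, 0, -1], [1, -0.9, -0.6], 1], [[0, 0, -1], [1, -0.9, -0.6], 1], [[0, 0, -1], [1, -0.9, -0.6], 1], [[0, 0, -1], [1, -0.9, -0.6], 1]]'

```text
clock: 1.4
eef_pos: [311.0, -374.8, 321.4]
tcp_rot: [3.141, 0.0, 1.058]
contact_force: [0.3, -0.7, -0.3]
opening: 0.998
grasp_force: 0.0
```

```bash
python3 -c "
from h import *
go([480,-100,330],1.31)"
```

```text
turn [ 0.001  0.    -0.321] shift [ 1.6116  0.0616 -0.0431] at [ 311.  -374.8  321.4] [3.141 0.    1.058] t 1.4
```

>>> step_arm --moves '[[[0, 0, -0.32], [1, 0.03, -0.04], 1], [[0, 0, -0.32], [1, 0.03, -0.04], 1], [[0, 0, -0.32], [1, 0.03, -0.04], 1], [[0, 0, -0.32], [1, 0.03, -0.04], 1]]'

```text
clock: 1.8
eef_pos: [415.1, -204.2, 328.7]
tcp_rot: [3.141, 0.0, 1.303]
contact_force: [1.1, -1.0, -0.3]
opening: 0.997
grasp_force: 0.0
```

```bash
python3 -c "
from h import *
go([490,-70,330],1.31)"
```

```text
turn [ 0.001  0.    -0.008] shift [ 0.7461  0.1838 -0.0066] at [ 415.1 -204.2  328.7] [3.141 0.    1.303] t 1.8
```

>>> step_arm --moves '[[[0, 0, 0], [0.74, 0.18, 0], 1], [[0, 0, 0], [0.74, 0.18, 0], 1], [[0, 0, 0], [0.74, 0.18, 0], 1], [[0, 0, 0], [0.74, 0.18, 0], 1], [[0, 0, 0], [0.74, 0.18, 0], 1]]'

```text
clock: 2.3
eef_pos: [488.5, -71.7, 328.0]
tcp_rot: [-3.141, 0.0, 1.307]
contact_force: [-0.6, -0.2, 0.3]
opening: 1.002
grasp_force: 0.0
```

Run:
```python
from h import *
c=cal("wrist");im=save("wrist","w1.png")
cv2.imwrite("pics/w1b.png",cv2.resize(im[:,:,::-1],(800,600),interpolation=cv2.INTER_CUBIC))
z=dict(prybar=0,prybar_mid=7,clip=0,clip_seat=50,driver=0,driver_tip=7,tray=0)
for n in z:
    for k in imaging.mark_of("wrist",n)[:3]: print(n,round(k["conf"],2),np.round(k["xy"],1),np.round(onz(c,k["xy"],z[n]),1))
np.save("w1c.npy",c,allow_pickle=True)
s=telemetry.sense();print(s["eef_pos"],s["tcp_rot"])
```

```text
prybar 0.94 [259.7 104.9] [480.4  -3.3   0. ]
prybar_mid 0.61 [255.4 104. ] [475.9  -0.8   7. ]
clip 0.82 [349.6  69.7] [601.2   8.2   0. ]
clip 0.63 [485.2  35.2] [769.8   3.7   0. ]
clip_seat 0.85 [355.9  69.5] [598.8   5.8  50. ]
driver 0.97 [237.8 283.4] [ 378.6 -240.3    0. ]
driver 0.91 [310.3 330.8] [ 463.  -347.4    0. ]
driver 0.89 [180.4 378.7] [ 239.1 -379.6    0. ]
driver_tip 0.94 [358.9 372.1] [ 519.9 -436.2    7. ]
driver_tip 0.93 [302.7 257.6] [ 482.1 -221.9    7. ]
driver_tip 0.84 [214.5 333.5] [ 321.2 -309.     7. ]
[487.98828251 -73.68256459 328.28771334] [3.14137765e+00 2.96717592e-05 1.30185152e+00]
```

View pics/w1b.png

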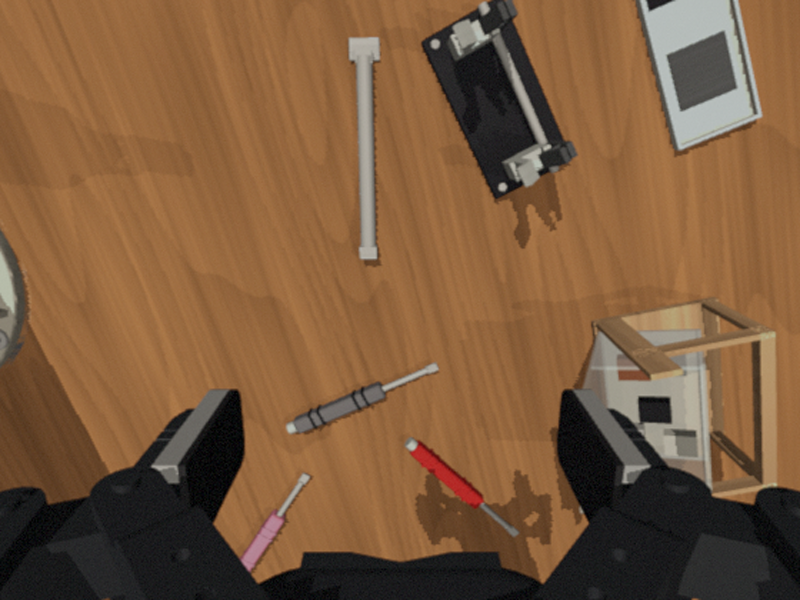

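```bash
python3 -c "
from h import *
go([535,20,250],1.307)"
```

```text
turn [ 0.     0.    -0.007] shift [0.514  0.1021 0.3914] at [488.  -73.7 328.3] [3.141 0.    1.302] t 2.7
```

>>> step_arm --moves '[[[0, 0, 0], [0.5, 0.1, 0.39], 0.0], [[0, 0, 0], [0.5, 0.1, 0.39], 0.0], [[0, 0, 0], [0.5, 0.1, 0.39], 0.0], [[0, 0, 0], [0.5, 0.1, 0.39], 0.0], [[0, 0, 0], [0.5, 0.1, 0.39], 0.0]]'

```text
clock: 3.2
eef_pos: [533.8, 18.1, 250.0]
tcp_rot: [-3.141, 0.001, 1.304]
contact_force: [0.4, 0.1, 0.4]
opening: 0.496
grasp_force: 0.0
```

Run:
```python
from h import *
c=cal("wrist");im=save("wrist","w2.png");np.save("w2c.npy",c,allow_pickle=True)
z=dict(prybar=0,prybar_mid=7,clip=0,clip_seat=50,driver=0,driver_tip=7,tray=0)
for n in z:
    for k in imaging.mark_of("wrist",n)[:2]: print(n,round(k["conf"],2),np.round(k["xy"],1),np.round(onz(c,k["xy"],z[n]),1))
cv2.imwrite("pics/w2b.png",cv2.resize(im[:270,120:480,::-1],(800,600),interpolation=cv2.INTER_CUBIC))
# driver from w1 and bar by low saturation
def seg(f,cf,roi,z,smax,vmin):
    im=cv2.imread("pics/"+f);c=np.load(cf,allow_pickle=True).item()
    h=cv2.cvtColor(im,cv2.COLOR_BGR2HSV);m=((h[:,:,1]<smax)&(h[:,:,2]>vmin)).astype(np.uint8)
    k=np.zeros_like(m);x,y,w,hh=roi;k[y:y+hh,x:x+w]=m[y:y+hh,x:x+w]
    n,l,st,ce=cv2.connectedComponentsWithStats(k);i=1+np.argmax(st[1:,4])
    ys,xs=np.where(l==i);P=np.array([onz(c,(a+0.0,b+0.0),z)[:2] for a,b in zip(xs,ys)])
    rect=cv2.minAreaRect(P.astype(np.float32));print(f,st[i],rect)
    m0=P.mean(0);u=np.linalg.svd(P-m0,full_matrices=False)[2][0];t=(P-m0)@u;v=(P-m0)@np.array([-u[1],u[0]])
    for a in np.linspace(t.min(),t.max(),13)[:-1]:
        b=a+(np.ptp(t))/12;q=v[(t>=a)&(t<b)];print(np.round([a,q.min(),q.max(),np.median(q)],1),end=" ")
    print("axis",np.degrees(np.arctan2(u[1],u[0])),"mean",m0,"ends",m0+u*t.min(),m0+u*t.max())
seg("w1.png","w1c.npy",(235,20,40,170),7,90,90)
seg("w1.png","w1c.npy",(190,240,130,70),7,110,30)
```

```text
prybar 0.6 [235.9 195.8] [474.9  -3.8   0. ]
prybar_mid 0.97 [234.1 197.1] [473.8  -3.2   7. ]
clip 0.75 [339.6 154.8] [602.   11.1   0. ]
clip_seat 0.6 [289.5 349.1] [ 489.9 -186.4   50. ]
clip_seat 0.56 [346.2 167.6] [599.9   6.1  50. ]
driver 0.56 [218.2 375.1] [ 377.1 -238.2    0. ]
driver_tip 0.66 [290.4 350.9] [ 482.9 -221.3    7. ]
w1.png [ 244   26   22  156 1953] ((474.03173828125, -5.223533630371094), (190.18817138671875, 25.465740203857422), 74.20941162109375)
[-83.8 -12.7  13.   -0.2] [-67.9 -12.7  12.8  -0.6] [-52.1  -7.3   6.4   0. ] [-36.2  -6.6   6.1  -0.2] [-20.4  -7.    7.   -0.4] [-4.6 -7.2  6.8  0.3] [11.3 -6.6  6.5  0. ] [27.1 -7.   7.3 -0.3] [42.9 -7.1  7.2  0.6] [58.8 -6.5  7.   0.3] [74.6 -6.9  6.7 -0. ] [90.5 -8.5  7.8 -0.3] axis -104.94890690679696 mean [478.00586086   5.33934651] ends [499.61161057  86.26168089] [450.58728325 -97.3543964 ]
w1.png [ 200  253  107   51 1109] ((402.6826171875, -234.95742797851562), (171.510009765625, 20.43233871459961), 9.655596733093262)
[-96.1  -5.    5.3   0. ] [-81.8  -3.8   3.9   0. ] [-67.5  -3.8   3.9   0.1] [-53.2  -4.    3.8  -0. ] [-38.9  -9.5   9.8  -0.3] [-24.6 -10.2  10.3   0.2] [-10.3  -9.8  10.1   0. ] [ 4.  -9.6  9.7  0. ] [ 18.3 -10.2   9.6  -0.2] [ 32.6 -10.4   9.8  -0.1] [46.9 -9.6  9.8 -0. ] [61.1 -7.8  8.6 -0. ] axis -170.04481921297864 mean [ 392.50725885 -236.70868955] ends [ 487.13859636 -220.09894722] [ 318.20012319 -249.75111724]
```

View pics/w2b.png

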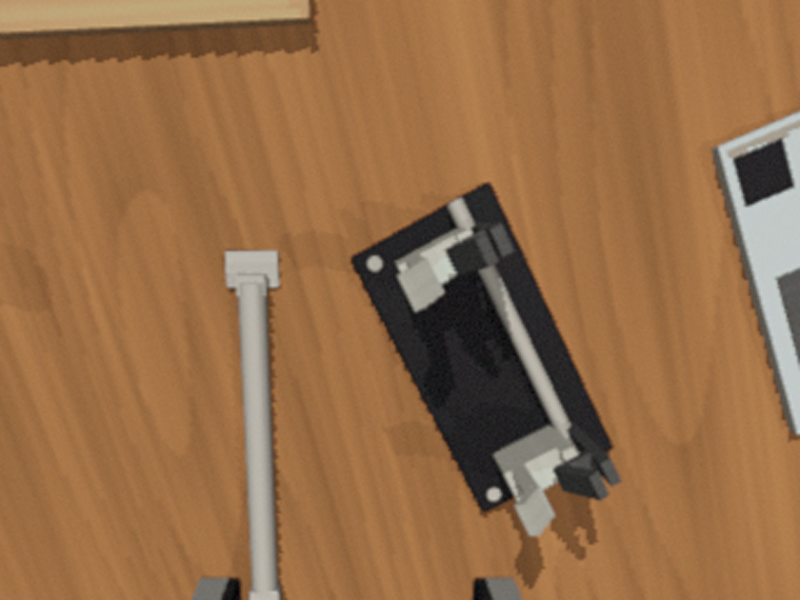

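```bash
cat > clipfit.py <<'E'
from h import *
from scipy.optimize import least_squares
def fit(f,cf,p0,skip=(),W=10):
    """base-top rectangle (z=8) edge fit; p=(x,y,yaw)"""
    g=cv2.cvtColor(cv2.imread(f),cv2.COLOR_BGR2GRAY).astype(np.float32);c=np.load(cf,allow_pickle=True).item()
    def w(p,q,z=8):
        C,S=np.cos(p[2]),np.sin(p[2]);return [p[0]+C*q[0]-S*q[1],p[1]+S*q[0]+C*q[1],z]
    p=np.array(p0,float)
    sides=[((-60,-38),(60,-38),(0,-1)),((-60,38),(60,38),(0,1)),((-75,-32),(-75,10),(-1,0)),((75,-32),(75,10),(1,0))]
    for it in range(8):
        obs=[]
        for i,(a,b,n) in enumerate(sides):
            if i in skip: continue
            for t in np.linspace(0,1,25):
                q=np.array(a)*(1-t)+np.array(b)*t
                s=np.arange(-W,W+.1,.25);px=np.array([proj(c,w(p,q+np.array(n)*u)) for u in s]).astype(np.float32)
                v=cv2.remap(g,px[:,0].reshape(1,-1),px[:,1].reshape(1,-1),cv2.INTER_LINEAR)[0]
                d=np.convolve(v,np.r_[np.ones(6),-np.ones(6)],"same");d[:8]=0;d[-8:]=0
                j=np.argmax(d)
                if d[j]>100: obs.append((q,n,s[j],i))
        def res(dp):
            out=[]
            for q,n,s,i in obs:
                P=np.array(w(p,q+np.array(n)*s)[:2]);k=p+dp;C,S=np.cos(k[2]),np.sin(k[2])
                l=np.array([[C,S],[-S,C]])@(P-k[:2]);out.append((l-q)@np.array(n))
            return np.array(out)
        r0=least_squares(res,np.zeros(3),loss="soft_l1",x_scale=[1,1,.01]);p=p+r0.x;W=max(4,W*.8)
    e=res(np.zeros(3)) if 0 else res(r0.x)
    ii=np.array([o[3] for o in obs]);print("clip",np.round(p,3),"n",len(obs),[ (i,round(np.median(e[ii==i]),2),int((ii==i).sum())) for i in set(ii)])
    return p
E
python3 - <<'E'
from h import *
from clipfit import fit
c=np.load("w2c.npy",allow_pickle=True).item()
P=[onz(c,(120+a/2.2222,b/2.2222),8)[:2] for a,b in [(352,258),(490,184),(612,447),(485,512)]]
print(np.round(P,1)); ctr=np.mean(P,0); d=(P[3]+P[2]-P[0]-P[1]); yaw=np.arctan2(d[1],d[0]);print(ctr,yaw,np.linalg.norm(P[0]-P[1]),np.linalg.norm(P[0]-P[3]))
p=fit("pics/w2.png","w2c.npy",[*ctr,yaw])
p=fit("pics/w1.png","w1c.npy",[*ctr,yaw])
go([475.5,-5.5,60],1.310)
E
```

```text
[[546.7  70.6]
 [618.6  86.2]
 [651.3 -56.3]
 [580.1 -73.9]]
[599.16083819   6.66300848] -1.3448285934030209 73.53940041365493 148.32397154310323
clip [598.257   7.031  -1.344] n 84 [(np.int64(0), np.float64(-0.24), 25), (np.int64(1), np.float64(-0.24), 25), (np.int64(2), np.float64(-0.0), 25), (np.int64(3), np.float64(-0.51), 9)]
clip [597.668   6.542  -1.345] n 90 [(np.int64(0), np.float64(0.23), 25), (np.int64(1), np.float64(0.27), 24), (np.int64(2), np.float64(-0.25), 25), (np.int64(3), np.float64(-0.5), 16)]
turn [ 0.001 -0.    -0.009] shift [-0.1905 -0.2522  0.9535] at [534.1  17.9 250.8] [ 3.141 -0.     1.303] t 3.6
```

>>> step_arm --moves '[[[0, 0, -0.01], [-0.19, -0.252, 0.7], 0.0], [[0, 0, -0.01], [-0.19, -0.252, 0.9], 0.0], [[0, 0, -0.01], [-0.19, -0.252, 0.95], 0.0], [[0, 0, -0.01], [-0.19, -0.252, 0.95], 0.0], [[0, 0, -0.01], [-0.19, -0.252, 0.95], 0.0], [[0, 0, -0.01], [-0.19, -0.252, 0.95], 0.0], [[0, 0, -0.01], [-0.19, -0.252, 0.95], 0.0]]'

```text
clock: 4.3
eef_pos: [478.2, -4.9, 62.6]
tcp_rot: [3.137, -0.001, 1.311]
contact_force: [0.2, -0.4, 0.0]
opening: 0.498
grasp_force: 0.0
```

```bash
python3 -c "
from h import *
go([475.2,-5.4,2.5],1.310)"
```

```text
turn [ 0.005 -0.001  0.002] shift [-0.0066 -0.0151  0.3003] at [478.2  -4.9  62.6] [ 3.137e+00 -1.000e-03  1.311e+00] t 4.3
```

>>> step_arm --moves '[[[0, 0, 0], [0, 0, 0.25], 0.0], [[0, 0, 0], [0, 0, 0.29], 0.0], [[0, 0, 0], [0, 0, 0.29], 0.0], [[0, 0, 0], [0, 0, 0.29], 0.0], [[0, 0, 0], [0, 0, 0.29], -1], [[0, 0, 0], [0, 0, 0.29], -1], [[0, 0, 0], [0, 0, 0.29], -1], [[0, 0, 0], [0, 0, 0.29], -1]]' --squeeze 80

```text
clock: 5.1
eef_pos: [475.6, -4.9, 2.6]
tcp_rot: [3.141, -0.0, 1.311]
contact_force: [-0.4, -0.4, -0.8]
opening: -0.003
grasp_force: 0.0
```

```bash
python3 -c "
from h import *
go([590,7,150],1.797)"
```

```text
turn [ 0.001 -0.    -0.618] shift [ 0.2046  0.5381 -0.7364] at [475.6  -4.9   2.6] [ 3.141 -0.     1.311] t 5.1
```

Run:
```python
from h import *
im=save("wrist","w3.png");b=save("side","s3.png")
cv2.imwrite("pics/m3.png",np.hstack([cv2.resize(im,(420,315)),cv2.resize(b[150:330,190:400],(368,315))])[:,:,::-1])
print(telemetry.sense()["opening"])
```

```text
0.0038318190416354444
```

View pics/m3.png

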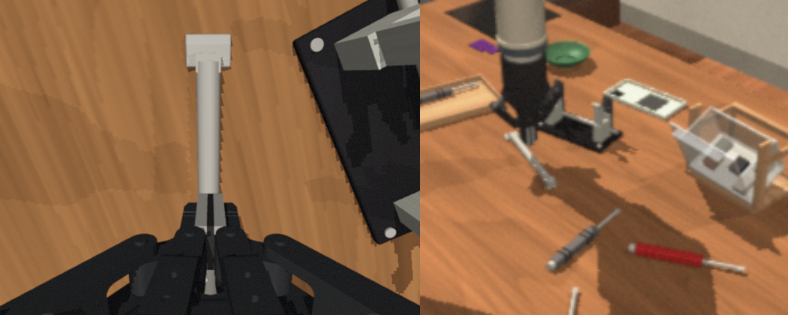

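Run:
```python
from h import *
im=cv2.imread("pics/w3.png");c=cal("wrist");s=telemetry.sense()
print(s["eef_pos"],s["opening"],s["grasp_force"],s["contact_force"],proj(c,s["eef_pos"]),proj(c,s["eef_pos"]+[0,0,19]))
cv2.imwrite("pics/w3c.png",cv2.resize(im[220:420,180:380],(600,600),interpolation=cv2.INTER_CUBIC))
```

```text
[475.41286729  -4.97454223   2.36934118] 0.0038318190416354444 0.0 [-0.4173855   0.75334966 -1.12805393] [278.99486836 252.55455855] [278.90913046 269.42071996]
```

View pics/w3c.png

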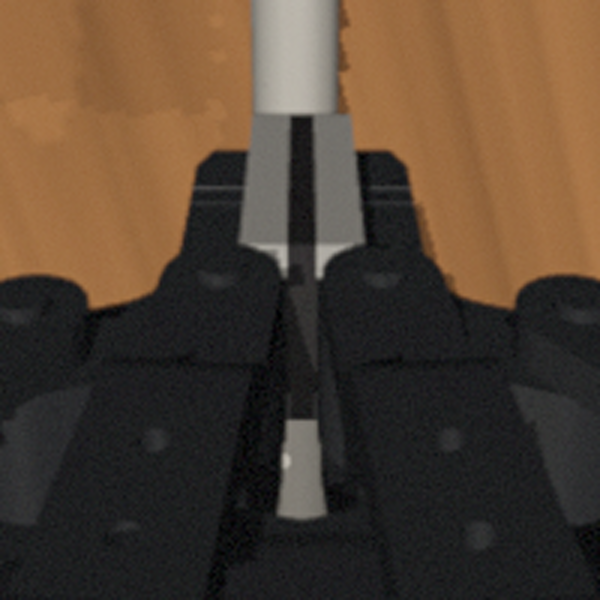

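Run:
```python
from h import *
c=cal("wrist");u=np.array([np.cos(1.310),np.sin(1.310)]);v=np.array([-u[1],u[0]]);o=np.array([475.1,-5.5])
for a,b,z in [(95,0,4),(95,13,4),(95,-13,4),(74,13,4),(30,7,7),(30,-7,7),(50,7,7),(50,-7,7)]:
    print((a,b,z),np.round(proj(c,[*(o+a*u+b*v),z]),1))
g=cv2.imread("pics/w3.png");h=cv2.cvtColor(g,cv2.COLOR_BGR2HSV);m=(h[:,:,1]<90)&(h[:,:,2]>90)
for y in [40,48,52,60,70,80,100,150,200,240]:
    x=np.where(m[y,230:330])[0]+230;print(y,(x.min(),x.max()) if len(x) else None,end=" ")
x=np.where(m[30:120,277])[0]+30;print("\ncol277 first",x[:3])
print(c["cam_to_world"][:3,3])
```

```text
(95, 0, 4) [278.8  47.2]
(95, 13, 4) [247.9  47.2]
(95, -13, 4) [309.6  47.3]
(74, 13, 4) [249.  99.]
(30, 7, 7) [263.6 197.9]
(30, -7, 7) [293.7 198. ]
(50, 7, 7) [263.1 154.9]
(50, -7, 7) [294.3 154.9]
40 None 48 (np.int64(247), np.int64(307)) 52 (np.int64(247), np.int64(307)) 60 (np.int64(247), np.int64(307)) 70 (np.int64(248), np.int64(307)) 80 (np.int64(248), np.int64(307)) 100 (np.int64(262), np.int64(293)) 150 (np.int64(263), np.int64(293)) 200 (np.int64(263), np.int64(292)) 240 (np.int64(264), np.int64(292)) 
col277 first [45 46 47]
[494.91603585  66.95576472 174.89855015]
```

Run:
```python
from h import *
im=cv2.imread("pics/s3.png");c=cal("side");s=telemetry.sense();p=s["eef_pos"]
a=proj(c,p);b=proj(c,p+[0,0,20]);d=proj(c,p+[0,0,40]);print(a,b,d)
x0,y0=int(a[0])-60,int(a[1])-60;k=im[y0:y0+90,x0:x0+120];k=cv2.resize(k,(800,600),interpolation=cv2.INTER_CUBIC)
for q,col in ((a,(0,0,255)),(b,(0,255,0)),(d,(255,0,0))): cv2.circle(k,(int((q[0]-x0+.5)*6.667),int((q[1]-y0+.5)*6.667)),4,col,-1)
cv2.imwrite("pics/s3c.png",k)
```

```text
[252.1127368  240.04038645] [251.74768366 234.63156674] [251.37716369 229.14174763]
```

View pics/s3c.png

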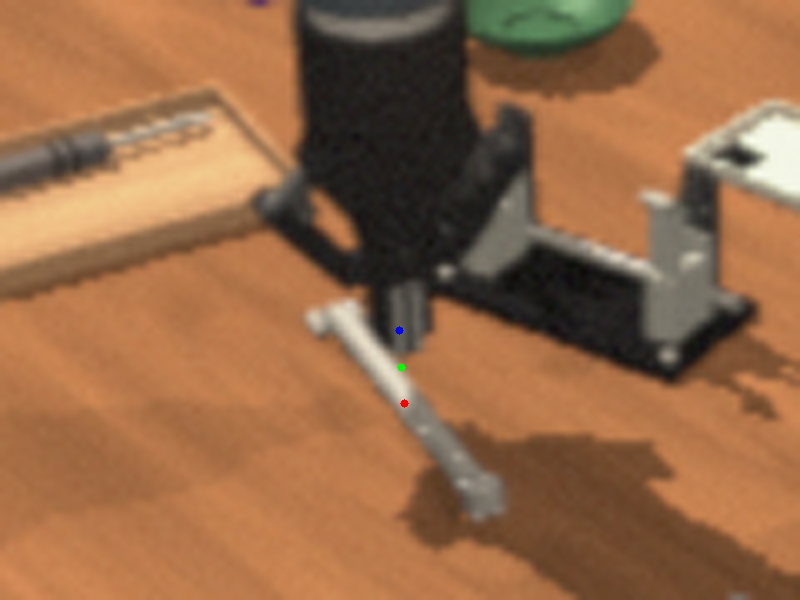

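>>> step_arm --moves '[[[0, 0, 0], [0, 0, 0.03], -1], [[0, 0, 0], [0, 0, 0.05], -1], [[0, 0, 0], [0, 0, 0.05], -1]]' --squeeze 20

```text
clock: 5.5
eef_pos: [474.6, -5.0, -8.7]
tcp_rot: [-3.14, 0.0, 1.311]
contact_force: [0.2, 0.2, -0.2]
opening: 0.002
grasp_force: 0.0
```

>>> step_arm --moves '[[[0, 0, 0], [0, 0, 0.01], -1], [[0, 0, 0], [0, 0, 0.015], -1], [[0, 0, 0], [0, 0, 0.015], -1]]'

```text
clock: 5.8
eef_pos: [475.2, -4.9, -11.0]
tcp_rot: [-3.141, 0.0, 1.311]
contact_force: [-0.1, 0.2, 0.4]
opening: -0.003
grasp_force: 0.0
```

>>> step_arm --moves '[[[0, 0, 0], [0, 0, 0.005], -1], [[0, 0, 0], [0, 0, 0.01], -1], [[0, 0, 0], [0, 0, 0.01], -1]]'

```text
clock: 6.1
eef_pos: [475.3, -5.0, -12.9]
tcp_rot: [-3.142, -0.0, 1.311]
contact_force: [-0.4, 0.3, -0.2]
opening: 0.0
grasp_force: 0.0
```

>>> step_arm --moves '[[[0, 0, 0], [0, 0, 0.005], -1], [[0, 0, 0], [0, 0, 0.01], -1], [[0, 0, 0], [0, 0, 0.01], -1]]'

```text
clock: 6.4
eef_pos: [475.2, -5.0, -14.9]
tcp_rot: [-3.141, 0.0, 1.311]
contact_force: [0.0, 0.3, 0.1]
opening: -0.0
grasp_force: 0.0
```

>>> step_arm --moves '[[[0, 0, 0], [0, 0, 0.005], -1], [[0, 0, 0], [0, 0, 0.01], -1], [[0, 0, 0], [0, 0, 0.01], -1]]'

```text
clock: 6.7
eef_pos: [475.2, -4.9, -17.0]
tcp_rot: [-3.141, 0.0, 1.311]
contact_force: [-0.2, 0.8, 0.6]
opening: -0.002
grasp_force: 0.0
```

>>> step_arm --moves '[[[0, 0, 0], [0, 0, 0.005], -1], [[0, 0, 0], [0, 0, 0.01], -1], [[0, 0, 0], [0, 0, 0.01], -1]]'

```text
clock: 7.0
eef_pos: [475.4, -5.0, -17.5]
tcp_rot: [3.141, -0.0, 1.311]
contact_force: [-6.5, -0.4, 26.2]
opening: 0.003
grasp_force: 13.0
```

>>> step_arm --moves '[[[0, 0, 0], [0, 0, -0.08], 0], [[0, 0, 0], [0, 0, -0.08], 0], [[0, 0, 0], [0, 0, -0.08], 0], [[0, 0, 0], [0, 0, -0.08], 0], [[0, 0, 0], [0, 0, 0], 0], [[0, 0, 0], [0, 0, 0.03], 0], [[0, 0, 0], [0, 0, 0.0475], 0], [[0, 0, 0], [0, 0, 0.0475], 0]]'

```text
clock: 7.8
eef_pos: [474.8, -4.9, -28.9]
tcp_rot: [-3.14, 0.0, 1.311]
contact_force: [0.7, -0.5, -0.0]
opening: 0.498
grasp_force: 0.0
```

>>> step_arm --moves '[[[0, 0, 0], [0, 0, 0], -1], [[0, 0, 0], [0, 0, 0], -1], [[0, 0, 0], [0, 0, 0], -1], [[0, 0, 0], [0, 0, 0], -1]]' --squeeze 80

```text
clock: 8.2
eef_pos: [475.6, -4.9, -27.7]
tcp_rot: [3.141, -0.0, 1.311]
contact_force: [-1.5, -0.2, 6.3]
opening: 0.121
grasp_force: 78.3
```

>>> step_arm --moves '[[[0, 0, 0], [0, 0, -0.1], -1], [[0, 0, 0], [0, 0, -0.35], -1], [[0, 0, 0], [0, 0, -0.6], -1], [[0, 0, 0], [0, 0, -0.6], -1], [[0, 0, 0], [0, 0, -0.6], -1]]'

```text
clock: 8.7
eef_pos: [476.1, -5.0, 92.7]
tcp_rot: [3.139, -0.001, 1.311]
contact_force: [-0.7, -1.3, -1.8]
opening: 0.118
grasp_force: 78.9
```

```bash
python3 -c "
from h import *
go([598,6.8,92],1.797)"
```

```text
turn [ 0.004 -0.    -0.618] shift [0.2132 0.5741 0.0053] at [476.1  -5.   92.7] [ 3.139e+00 -1.000e-03  1.311e+00] t 8.7
```

>>> step_arm --moves '[[[0, 0, -0.619], [0.1, 0.3, 0], -1], [[0, 0, -0.619], [0.213, 0.574, 0], -1], [[0, 0, -0.619], [0.213, 0.574, 0], -1], [[0, 0, -0.619], [0.213, 0.574, 0], -1], [[0, 0, -0.619], [0.213, 0.574, 0], -1], [[0, 0, -0.619], [0.213, 0.574, 0], -1]]'

```text
clock: 9.3
eef_pos: [595.4, 6.7, 89.7]
tcp_rot: [-3.138, -0.001, 1.796]
contact_force: [-1.6, -0.4, -2.0]
opening: 0.121
grasp_force: 79.0
```

Run:
```python
from h import *
from clipfit import fit
c=cal("wrist");s=telemetry.sense();im=save("wrist","w4.png");np.save("w4c.npy",c,allow_pickle=True)
print(s["eef_pos"],s["tcp_rot"],s["opening"])
fit("pics/w4.png","w4c.npy",[598,6.8,-1.3444])
fit("pics/w4.png","w4c.npy",[598,6.8,-1.3444],skip=(3,))
# bar in hand: blade edges
h=cv2.cvtColor(im[:,:,::-1].copy(),cv2.COLOR_BGR2HSV)
u=np.array([np.cos(s["tcp_rot"][2]),np.sin(s["tcp_rot"][2]),0]);v=np.array([-u[1],u[0],0]);o=np.array([*s["eef_pos"][:2],s["eef_pos"][2]+34.8])
for a,b,z in [(95,0,-3),(90,13,-3),(90,-13,-3),(60,7,0),(60,-7,0),(40,7,0),(40,-7,0)]: print((a,b,z),np.round(proj(c,o+a*u+b*v+[0,0,z]),1))
cv2.imwrite("pics/w4c.png",cv2.resize(im[:,100:460,::-1],(514,600),interpolation=cv2.INTER_CUBIC))
go([598,6.8,92],1.797)
```

```text
[595.39184624   6.74042427  89.66571637] [-3.13793393e+00 -8.08977132e-04  1.79603677e+00] 0.1210283988804841
clip [598.433   6.863  -1.347] n 69 [(np.int64(0), np.float64(-0.49), 25), (np.int64(1), np.float64(-0.27), 25), (np.int64(2), np.float64(0.0), 13), (np.int64(3), np.float64(-0.0), 6)]
clip [598.423   6.857  -1.348] n 63 [(np.int64(0), np.float64(-0.49), 25), (np.int64(1), np.float64(-0.25), 25), (np.int64(2), np.float64(0.02), 13)]
(95, 0, -3) [276.3  32.9]
(90, 13, -3) [239.   48.6]
(90, -13, -3) [313.8  48.6]
(60, 7, 0) [257.2 136.9]
(60, -7, 0) [295.8 136.9]
(40, 7, 0) [258.1 190.4]
(40, -7, 0) [295.1 190.4]
turn [-0.004 -0.001 -0.001] shift [-0.0022  0.0117 -0.0093] at [595.6   6.7  90.2] [-3.139e+00 -1.000e-03  1.796e+00] t 9.35
```

View pics/w4c.png

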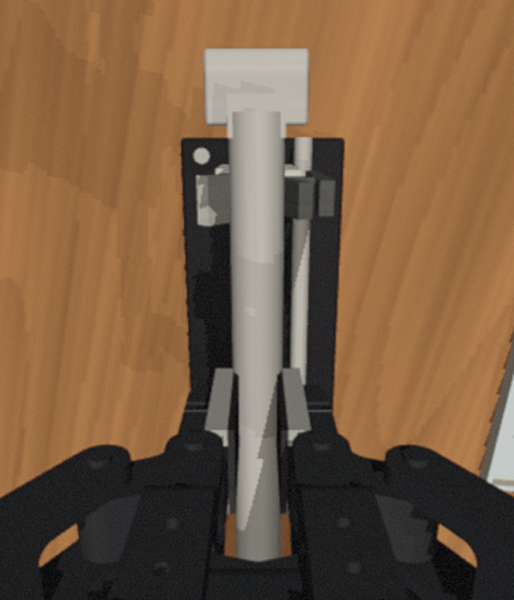

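Run:
```python
from h import *
c=np.load("w4c.npy",allow_pickle=True).item();im=cv2.imread("pics/w4.png");h=cv2.cvtColor(im,cv2.COLOR_BGR2HSV)
m=(h[:,:,1]<75)&(h[:,:,2]>110)
for y in (45,60,70,95,105,140,160,180,200,220,240):
    x=np.where(m[y,200:350])[0]+200;print(y,x.min(),x.max(),end=" | ")
# predicted centreline columns
s=telemetry.sense();e=np.array([595.39,6.74,89.67]);yaw=1.796;u=np.array([np.cos(yaw),np.sin(yaw),0]);o=e+[0,0,34.8]
Rt=R.from_euler("xyz",[-3.13793393e+00,-8.08977132e-04,1.79603677e+00]);
for a in (90,60,40,20):
    print(a,np.round(proj(c,e+Rt.apply([a,0,-34.8])),1))
p=np.array([598.3,6.85]);w=-1.346;ux=np.array([np.cos(w),np.sin(w)]);uy=np.array([-ux[1],ux[0]])
for q in [(-55,0,59),(-55,1,59),(-63,-8.5,86),(-47,-8.5,86),(-63,0,43)]: print(q,np.round(proj(c,[*(p+q[0]*ux+q[1]*uy),q[2]]),1))
```

```text
45 243 315 | 60 243 315 | 70 243 315 | 95 259 299 | 105 237 318 | 140 238 297 | 160 263 314 | 180 263 315 | 200 263 315 | 220 264 314 | 240 264 314 | 90 [276.6  47.6]
60 [276.8 137. ]
40 [277.  190.5]
20 [277.1 239.9]
(-55, 0, 59) [283.5 134.8]
(-55, 1, 59) [285.3 134.8]
(-63, -8.5, 86) [265.3 122.8]
(-47, -8.5, 86) [265.7 157.5]
(-63, 0, 43) [283.4 117.8]
```

```bash
cat > bar.py <<'E'
from h import *
from scipy.optimize import least_squares
def bar(im,c,e,Rt):
    g=cv2.GaussianBlur(im,(0,0),1).astype(float).mean(2) if 0 else im[:,:,2].astype(float)  # blue: bar bright, wood/black dark
    obs=[]
    for y in list(range(42,78,6))+list(range(160,236,6)):
        d=np.gradient(cv2.GaussianBlur(g[y:y+1],(5,1),0)[0]);w=(225,335) if y<80 else (248,310)
        l=w[0]+np.argmax(d[w[0]:280]);r_=281+np.argmin(d[281:w[1]])
        def sub(i,s):
            a,b,q=s*d[i-1],s*d[i],s*d[i+1];return i+.5*(a-q)/(a-2*b+q+1e-9)
        obs.append((y,sub(l,1),sub(r_,-1)))
    def pred(p):
        # p: y offset, axis z behind TCP, yaw err, pitch
        out=[]
        T=np.array(c["cam_to_world"])
        for y,l,r_ in obs:
            hw,dz=(13,3) if y<80 else (7,0)
            def pt(a,s): 
                q=np.array([a,p[0]+a*p[2]+s*hw,-p[1]+a*p[3]+dz]);return proj(c,e+Rt.apply(q))
            A=np.linspace(0,100,40);L=np.array([pt(a,-1) for a in A]);Q=np.array([pt(a,1) for a in A])
            o=np.argsort(L[:,1]);xs=sorted([np.interp(y,L[o,1],L[o,0]),np.interp(y,Q[o,1],Q[o,0])])
            out+=[xs[0]-l,xs[1]-r_]
        return np.array(out)
    f=least_squares(pred,[0,34.8,0,0],loss="soft_l1",x_scale=[1,5,.01,.03])
    print("bar y_off %.2f axis_behind %.1f yaw %.4f pitch %.4f"%tuple(f.x));print(np.round(f.fun,1));return f.x
E
python3 - <<'E'
from bar import *
from clipfit import fit
s=telemetry.sense();c=cal("wrist");im=save("wrist","w5.png");np.save("w5c.npy",c,allow_pickle=True)
print(s["eef_pos"],s["tcp_rot"])
bar(im,c,s["eef_pos"],R.from_euler("xyz",s["tcp_rot"]))
p=fit("pics/w5.png","w5c.npy",[598.4,6.86,-1.347])
go([*p[:2],90],p[2]+np.pi)
E
```

```text
[595.61124265   6.71183248  90.15481534] [-3.13872787e+00 -5.97258455e-04  1.79616799e+00]
bar y_off 1.22 axis_behind 32.5 yaw -0.0040 pitch 0.0198
[ 0.1 -0.2 -0.1  0.1 -0.2  0.1 -0.   0.1  0.1  0.1  0.1 -0.   0.   0.1
 -0.1 -0.1 -0.  -0.2  0.1 -0.3  0.2 -0.2 -0.  -0.2  0.   0.1 -0.2  0.
 -0.1 -0.1 -0.  -0.1 -0.   0.3 -0.1  0.1  0.2  0.2]
clip [598.455   6.731  -1.348] n 69 [(np.int64(0), np.float64(-0.28), 25), (np.int64(1), np.float64(-0.24), 25), (np.int64(2), np.float64(0.04), 13), (np.int64(3), np.float64(0.21), 6)]
turn [-0.003 -0.001  0.003] shift [-0.0026  0.0122  0.0032] at [596.    6.7  90.7] [-3.14  -0.     1.796] t 9.4
```

>>> step_arm --moves '[[[0, 0, 0], [0, 0, 0], -1], [[0, 0, 0], [0, 0, 0], -1], [[0, 0, 0], [0, 0, 0], -1], [[0, 0, 0], [0, 0, 0], -1]]'

```text
clock: 9.8
eef_pos: [597.2, 6.7, 91.8]
tcp_rot: [3.141, 0.0, 1.797]
contact_force: [-0.7, 0.5, -3.2]
opening: 0.119
grasp_force: 79.0
```

Run:
```python
from bar import *
from clipfit import fit
s=telemetry.sense();c=cal("wrist");im=save("wrist","w6.png");np.save("w6c.npy",c,allow_pickle=True)
print(s["eef_pos"],s["tcp_rot"])
bar(im,c,s["eef_pos"],R.from_euler("xyz",s["tcp_rot"]))
p=fit("pics/w6.png","w6c.npy",[598.4,6.86,-1.347])
go([*p[:2],90],p[2]+np.pi)
```

```text
[597.19148572   6.73309934  91.83922647] [3.14134621e+00 3.83794830e-05 1.79736433e+00]
bar y_off 1.11 axis_behind 29.5 yaw -0.0026 pitch -0.0143
[ 0.1 -0.1 -0.1  0.1 -0.1  0.2 -0.1  0.   0.1  0.   0.2 -0.1  0.  -0.1
  0.  -0.   0.  -0.   0.2 -0.2  0.3 -0.2 -0.3 -0.2 -0.2  0.  -0.2  0.
 -0.1  0.1 -0.1  0.   0.   0.2  0.1  0.2  0.2  0.1]
clip [598.583   6.472  -1.346] n 69 [(np.int64(0), np.float64(-0.49), 25), (np.int64(1), np.float64(-0.5), 25), (np.int64(2), np.float64(0.42), 12), (np.int64(3), np.float64(1.2), 7)]
turn [0.    0.    0.003] shift [-0.0029  0.0063  0.009 ] at [597.2   6.8  91.8] [3.141 0.    1.797] t 9.85
```

>>> step_arm --moves '[[[0, 0, 0], [0, 0, 0.1], -1], [[0, 0, 0], [0, 0, 0.15], -1], [[0, 0, 0], [0, 0, 0.18], -1], [[0, 0, 0], [0, 0, 0.2], -1], [[0, 0, 0], [0, 0, 0.22], -1], [[0, 0, 0], [0, 0, 0.24], -1], [[0, 0, 0], [0, 0, 0.24], -1]]' --squeeze 100

```text
clock: 10.55
eef_pos: [597.0, 6.8, 43.4]
tcp_rot: [-3.141, -0.0, 1.797]
contact_force: [-0.8, -0.4, -1.8]
opening: 0.114
grasp_force: 100.4
```

>>> step_arm --moves '[[[0, 0, 0], [0, 0, 0.02], -1], [[0, 0, 0], [0, 0, 0.04], -1], [[0, 0, 0], [0, 0, 0.05], -1], [[0, 0, 0], [0, 0, 0.06], -1], [[0, 0, 0], [0, 0, 0.06], -1]]'

```text
clock: 11.05
eef_pos: [595.8, 6.6, 31.2]
tcp_rot: [-3.139, -0.0, 1.798]
contact_force: [-5.3, -1.3, 1.2]
opening: 0.111
grasp_force: 100.8
```

>>> step_arm --moves '[[[0, 0, 0], [0, 0, 0.02], -1], [[0, 0, 0], [0, 0, 0.04], -1], [[0, 0, 0], [0, 0, 0.06], -1], [[0, 0, 0], [0, 0, 0.075], -1], [[0, 0, 0], [0, 0, 0.075], -1]]'

```text
clock: 11.55
eef_pos: [597.8, 6.8, 16.4]
tcp_rot: [3.141, 0.0, 1.798]
contact_force: [-0.4, -0.7, -1.2]
opening: 0.109
grasp_force: 100.4
```

>>> step_arm --moves '[[[0, 0, 0], [0, 0, 0.005], -1], [[0, 0, 0], [0, 0, 0.01], -1], [[0, 0, 0], [0, 0, 0.012], -1], [[0, 0, 0], [0, 0, 0.012], -1]]'

```text
clock: 11.95
eef_pos: [598.0, 6.8, 15.3]
tcp_rot: [3.14, 0.0, 1.798]
contact_force: [-1.6, -0.7, 6.4]
opening: 0.118
grasp_force: 101.3
```

>>> step_arm --moves '[[[0, 0, 0], [0, 0, -0.005], 0], [[0, 0, 0], [0, 0, -0.005], 0], [[0, 0, 0], [0, 0, -0.005], 0], [[0, 0, 0], [0, 0, -0.005], 0], [[0, 0, 0], [0, 0, -0.25], 0], [[0, 0, 0], [0, 0, -0.5], 0], [[0, 0, 0], [0, 0, -0.75], 0], [[0, 0, 0], [0, 0, -1], 0]]' --squeeze 60

```text
clock: 12.75
eef_pos: [596.8, 6.8, 216.2]
tcp_rot: [-3.141, -0.0, 1.798]
contact_force: [1.0, 0.8, -0.7]
opening: 0.5
grasp_force: 0.0
```

Run:
```python
from h import *
c=cal("wrist");im=save("wrist","w7.png");np.save("w7c.npy",c,allow_pickle=True)
for n,z in dict(prybar_mid=50,clip_seat=50,jaw=60,tray=0).items():
    for k in imaging.mark_of("wrist",n)[:2]: print(n,round(k["conf"],2),np.round(k["xy"],1),np.round(onz(c,k["xy"],z),1))
p=np.array([598.4,6.8]);w=-1.346;ux=np.array([np.cos(w),np.sin(w)]);uy=np.array([-ux[1],ux[0]])
P=lambda x,y,z:np.round(proj(c,[*(p+x*ux+y*uy),z]),1)
print("bar mid, ends",P(0,0,50),P(95,0,50),P(-95,0,47),P(40,7,50),P(40,-7,50))
a=im[:,:,::-1];cv2.imwrite("pics/w7c.png",cv2.resize(a[0:300,140:420],(560,600),interpolation=cv2.INTER_CUBIC))
go([392.5-0,-236.5,60],1.39)
```

```text
prybar_mid 0.79 [278.5 181.6] [596.9   5.4  50. ]Traceback (most recent call last):
  File "<stdin>", line 4, in <module>
ValueError: it knows: bin_frame, bin_lip, clip, clip_seat, dish, driver, driver2_tip, driver_tip, phone, pick, prybar, prybar_mid, tray
```

Run:
```python
from h import *
c=np.load("w7c.npy",allow_pickle=True).item()
p=np.array([598.4,6.8]);w=-1.346;ux=np.array([np.cos(w),np.sin(w)]);uy=np.array([-ux[1],ux[0]])
P=lambda x,y,z:np.round(proj(c,[*(p+x*ux+y*uy),z]),1)
a=cv2.imread("pics/w7.png")
b=cv2.resize(a[40:310,150:420],(600,600),interpolation=cv2.INTER_CUBIC)
for q in [(0,0,57),(95,0,50),(-95,0,47),(40,7,50),(40,-7,50),(-40,7,50),(-40,-7,50)]:
    e=P(*q);print(q,e);cv2.circle(b,tuple(((e-[150,40]+.5)*600/270).astype(int)),3,(0,0,255),-1)
cv2.imwrite("pics/w7c.png",b)
```

```text
(0, 0, 57) [280.4 182.2]
(95, 0, 50) [280.2 273.9]
(-95, 0, 47) [280.7  71.3]
(40, 7, 50) [287.7 221.6]
(40, -7, 50) [273.  221.6]
(-40, 7, 50) [288.4 136.6]
(-40, -7, 50) [272.7 136.6]
```

View pics/w7c.png

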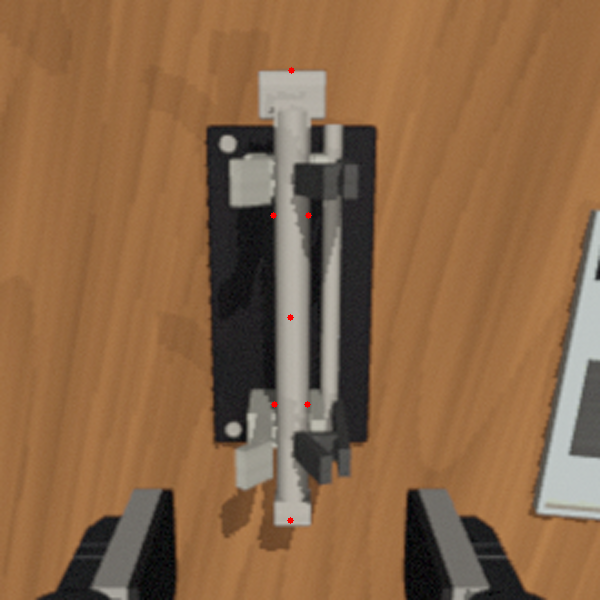

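Run:
```python
from h import *
s=telemetry.sense();print(s["qpos"],s["qpos"][0]+np.pi/2-s["tcp_rot"][2])
go([382,-238,200],1.797+np.pi/4-0.001)
```

```text
[ 8.87141572e-03  2.92972443e-01  1.67654404e+00  3.33571246e-06
  1.16464829e+00 -2.17910621e-01] -0.21790350167352246
turn [ 0.008  0.006 -0.998] shift [-0.948  -1.3361  0.0833] at [599.6   6.8 218.3] [3.134e+00 2.000e-03 1.798e+00] t 12.9
```

>>> step_arm --moves '[[[0, 0, -1], [-0.71, -1, 0.05], 0], [[0, 0, -1], [-0.71, -1, 0.05], 0], [[0, 0, -1], [-0.71, -1, 0.05], 0], [[0, 0, -1], [-0.71, -1, 0.05], 0], [[0, 0, -1], [-0.71, -1, 0.05], 0], [[0, 0, -1], [-0.71, -1, 0.05], 0], [[0, 0, -1], [-0.71, -1, 0.05], 0]]'

```text
clock: 13.6
eef_pos: [432.4, -177.3, 203.0]
tcp_rot: [-3.141, -0.002, 2.581]
contact_force: [0.0, -0.2, -0.0]
opening: 0.499
grasp_force: 0.0
```

Run:
```python
from h import *
go([382,-238,200],3.316)
```

```text
turn [ 0.    -0.003 -0.936] shift [ 0.052  -0.3912  0.0154] at [ 432.4 -177.3  203. ] [-3.141e+00 -2.000e-03  2.581e+00] t 13.6
```

>>> step_arm --moves '[[[0, 0, -0.936], [0.05, -0.39, 0], 0], [[0, 0, -0.936], [0.05, -0.39, 0], 0], [[0, 0, -0.936], [0.05, -0.39, 0], 0], [[0, 0, -0.936], [0.05, -0.39, 0], 0], [[0, 0, -0.936], [0.05, -0.39, 0], 0], [[0, 0, -0.936], [0.05, -0.39, 0], 0], [[0, 0, -0.936], [0.05, -0.39, 0], 0], [[0, 0, -0.936], [0.05, -0.39, 0], 0]]'

```text
clock: 14.4
eef_pos: [384.6, -237.0, 203.9]
tcp_rot: [3.141, -0.0, -2.969]
contact_force: [0.6, 0.6, -0.0]
opening: 0.498
grasp_force: 0.0
```

```bash
cat > seg.py <<'E'
from h import *
def seg(im,c,z,near,smax=110,vmin=20,maxd=130,show=True,quantile=False):
    "largest-overlap low-saturation blob near a world point; returns mean axis"
    h=cv2.cvtColor(np.ascontiguousarray(im[:,:,::-1]),cv2.COLOR_BGR2HSV);m=((h[:,:,1]<smax)&(h[:,:,2]>vmin)).astype(np.uint8)
    n,l,st,ce=cv2.connectedComponentsWithStats(m)
    q=proj(c,[*near,z]).astype(int);w=l[q[1]-8:q[1]+9,q[0]-8:q[0]+9];i=np.bincount(w[w>0]).argmax()
    ys,xs=np.where(l==i);P=np.array([onz(c,(a,b),z)[:2] for a,b in zip(xs,ys)]);m0=P.mean(0)
    u=np.linalg.svd(P-m0,full_matrices=False)[2][0]
    if u[0]<0:u=-u
    t=(P-m0)@u;v=(P-m0)@np.array([-u[1],u[0]])
    if show:
        for a in np.arange(t.min(),t.max(),12):
            k=v[(t>=a)&(t<a+12)]; 
            if len(k): print(np.round([a,k.min(),k.max()],1).tolist(),end=" ")
    print("\nblob",st[i],"yaw",np.arctan2(u[1],u[0]),"ends",m0+u*t.min(),m0+u*t.max());return m0,u
E
python3 - <<'E'
from seg import *
s=telemetry.sense();c=cal("wrist");im=save("wrist","w8.png");np.save("w8c.npy",c,allow_pickle=True)
print(s["eef_pos"],s["tcp_rot"],s["qpos"])
seg(im,c,7,(382,-238))
for n,z in dict(driver=0,driver_tip=5).items():
    for k in imaging.mark_of("wrist",n)[:2]: print(n,round(k["conf"],2),np.round(k["xy"],1),np.round(onz(c,k["xy"],z),1))
E
```

```text
[ 384.64930876 -236.98698952  203.94244567] [ 3.14118354e+00 -3.79046670e-04 -2.96855388e+00] [-5.55546122e-01  7.46577687e-02  1.98254121e+00  5.97897602e-05
  1.08494889e+00 -2.29940908e+00]
[-68.8, -7.9, 7.5] [-56.8, -7.9, 7.5] [-44.8, -8.0, 7.6] [-32.8, -8.1, 7.7] [-20.8, -7.2, 7.8] [-8.8, -8.2, 7.9] [3.2, -8.3, 7.9] [15.2, -8.3, 8.0] [27.2, -7.4, 8.0] [39.2, -6.4, 6.0] [51.2, -3.3, 3.0] [63.2, -3.3, 3.0] [75.2, -3.4, 3.0] [87.2, -4.5, 4.1] [99.2, -3.4, 4.2] 
blob [ 270  104   17  163 2144] yaw 0.17137494442703577 ends [ 320.59453981 -248.9944394 ] [ 486.51526872 -220.27810482]
driver 0.87 [278.4 163.8] [ 378.2 -238.9    0. ]
driver 0.71 [163.3 227.8] [ 467.  -347.9    0. ]
driver_tip 0.96 [ 72.3 262.4] [ 521.7 -440.2    5. ]
driver_tip 0.75 [275.6 268.9] [ 491.3 -222.3    5. ]
```

>>> step_arm --moves '[[[0, 0, 0], [0.012, -0.004, 0.25], 0], [[0, 0, 0], [0.012, -0.004, 0.5], 0], [[0, 0, 0], [0.012, -0.004, 0.75], 0], [[0, 0, 0], [0.012, -0.004, 0.95], 0], [[0, 0, 0], [0.012, -0.004, 1], 0], [[0, 0, 0], [0.012, -0.004, 1], 0], [[0, 0, 0], [0.012, -0.004, 1], 0]]'

```text
clock: 15.25
eef_pos: [383.3, -239.3, 5.6]
tcp_rot: [-3.14, 0.001, -2.965]
contact_force: [0.0, -1.3, 0.0]
opening: 0.503
grasp_force: 0.0
```

Run:
```python
from h import *
go([381.5,-238.5,-26.5],-2.970)
```

```text
turn [-0.002  0.002  0.006] shift [0.0083 0.0056 0.1606] at [ 383.3 -239.3    5.6] [-3.140e+00  1.000e-03 -2.965e+00] t 15.25
```

>>> step_arm --moves '[[[0, 0, 0], [0.004, 0.003, 0.1], 0], [[0, 0, 0], [0.004, 0.003, 0.147], 0], [[0, 0, 0], [0.004, 0.003, 0.147], 0], [[0, 0, 0], [0.004, 0.003, 0.147], 0]]'

```text
clock: 15.65
eef_pos: [381.9, -238.5, -24.2]
tcp_rot: [-3.141, 0.001, -2.965]
contact_force: [-0.3, 0.2, -0.1]
opening: 0.503
grasp_force: 0.0
```

>>> step_arm --moves '[[[0, 0, 0], [0, 0, 0], -1], [[0, 0, 0], [0, 0, 0], -1], [[0, 0, 0], [0, 0, 0], -1], [[0, 0, 0], [0, 0, 0], -1]]' --squeeze 50

```text
clock: 16.05
eef_pos: [381.8, -238.4, -24.3]
tcp_rot: [-3.141, 0.001, -2.965]
contact_force: [-1.6, 0.3, 10.3]
opening: 0.164
grasp_force: 48.9
```

>>> step_arm --moves '[[[0, 0, 0], [0, 0, -0.1], -1], [[0, 0, 0], [0, 0, -0.35], -1], [[0, 0, 0], [0, 0, -0.6], -1], [[0, 0, 0], [0, 0, -0.85], -1], [[0, 0, 0], [0, 0, -1], -1], [[0, 0, 0], [0, 0, -1], -1]]'

```text
clock: 16.65
eef_pos: [383.8, -239.7, 179.5]
tcp_rot: [-3.136, 0.006, -2.965]
contact_force: [0.9, 0.7, -1.7]
opening: 0.169
grasp_force: 49.5
```

Run:
```python
from h import *
go([450,245,200],np.pi-0.2)
```

```text
turn [-0.006  0.009  0.479] shift [-0.752   2.3273 -0.1109] at [ 383.8 -239.7  179.5] [-3.136  0.006 -2.965] t 16.65
```

>>> step_arm --moves '[[[0, 0, 0], [-0.05, 0.2, -0.1], -1], [[0, 0, 0], [-0.1, 0.4, -0.1], -1], [[0, 0, 0], [-0.15, 0.6, -0.1], -1], [[0, 0, 0], [-0.2, 0.8, -0.1], -1], [[0, 0, 0], [-0.25, 1, -0.1], -1]]'

```text
clock: 17.15
eef_pos: [394.5, -30.9, 194.0]
tcp_rot: [3.141, -0.001, -2.966]
contact_force: [1.1, -0.1, -0.4]
opening: 0.17
grasp_force: 49.6
```

>>> step_arm --moves '[[[0, 0, 0], [-0.05, 0.2, 0], -1], [[0, 0, 0], [-0.1, 0.4, 0], -1], [[0, 0, 0], [-0.15, 0.6, 0], -1], [[0, 0, 0], [-0.2, 0.8, 0], -1], [[0, 0, 0], [-0.25, 1, 0], -1]]'

```text
clock: 17.65
eef_pos: [408.6, 174.7, 193.9]
tcp_rot: [-3.141, -0.001, -2.965]
contact_force: [0.4, -0.3, -0.3]
opening: 0.162
grasp_force: 49.6
```

Run:
```python
from h import *
go([450,220,200],np.pi-0.2)
```

```text
turn [-0.001 -0.002  0.48 ] shift [-0.2436  0.1866 -0.0311] at [408.6 174.7 193.9] [-3.141e+00 -1.000e-03 -2.965e+00] t 17.65
```

>>> step_arm --moves '[[[0, 0, 0.48], [-0.15, 0.2, -0.03], -1], [[0, 0, 0.48], [-0.15, 0.2, -0.03], -1], [[0, 0, 0.48], [-0.15, 0.2, -0.03], -1], [[0, 0, 0.48], [-0.15, 0.2, -0.03], -1], [[0, 0, 0.48], [-0.15, 0.2, -0.03], -1]]'

```text
clock: 18.15
eef_pos: [431.5, 217.5, 200.0]
tcp_rot: [-3.141, -0.001, 2.944]
contact_force: [-0.4, -0.5, -0.9]
opening: 0.167
grasp_force: 49.6
```

Run:
```python
from seg import *
s=telemetry.sense();c=cal("wrist");im=save("wrist","w9.png");np.save("w9c.npy",c,allow_pickle=True)
np.save("w9s.npy",np.r_[s["eef_pos"],s["tcp_rot"]]);print(s["eef_pos"],s["tcp_rot"])
for n,z in dict(driver=4,driver_tip=9,driver2_tip=9,tray=0).items():
    for k in imaging.mark_of("wrist",n)[:3]: print(n,round(k["conf"],2),np.round(k["xy"],1),np.round(onz(c,k["xy"],z),1))
cv2.imwrite("pics/w9b.png",cv2.resize(im[:,:,::-1],(800,600),interpolation=cv2.INTER_CUBIC))
try: seg(im,c,11,(448,295),smax=100)
except Exception as e: print(e)
```

```text
[431.47157107 217.49494183 200.04460906] [-3.14071098e+00 -1.12373402e-03  2.94351067e+00]
driver 0.96 [279.3 261.4] [526.4 198.7   4. ]
driver 0.91 [360.1 177.2] [452.2 296.2   4. ]
driver2_tip 0.84 [359.1 281.5] [564.1 278.7   9. ]
tray 0.66 [328.6 193.5] [463.7 262.9   0. ]
[-81.3, -15.7, 16.0] [-69.3, -16.4, 14.1] [-57.3, -15.9, 12.4] [-45.3, -10.8, 12.0] [-33.3, -10.4, 10.5] [-21.3, -10.0, 10.2] [-9.3, -9.0, 8.7] [2.7, -8.7, 9.0] [14.7, -7.9, 10.0] [26.7, -7.6, 10.4] [38.7, -6.7, 11.4] [50.7, -12.1, 11.0] [62.7, -12.1, 7.1] [74.7, -12.6, 7.7] [86.7, -12.7, 7.9] [98.7, -13.0, 10.0] [110.7, -12.2, 10.6] 
blob [ 342   86   48  198 3719] yaw -0.22911334553548565 ends [367.7661461  317.19634527] [563.55294127 271.53724106]
```

Run:
```python
from h import *
def tray(f,c,box,z=14):
    im=cv2.imread(f);h=cv2.cvtColor(im,cv2.COLOR_BGR2HSV);x0,y0,x1,y1=box
    print("samples",h[y0+5,x0+5],h[(y0+y1)//2,(x0+x1)//2])
    th,m=cv2.threshold(np.ascontiguousarray(255-h[y0:y1,x0:x1,1]),0,255,cv2.THRESH_OTSU)
    m=cv2.morphologyEx(m,cv2.MORPH_CLOSE,np.ones((5,5)))
    n,l,st,ce=cv2.connectedComponentsWithStats(m);i=1+np.argmax(st[1:,4]);ys,xs=np.where(l==i)
    P=np.array([onz(c,(a+x0,b+y0),z)[:2] for a,b in zip(xs,ys)],np.float32);r_=cv2.minAreaRect(P);print(f,th,st[i],r_);cv2.imwrite("pics/mask_"+f[5:],m)
    bx=cv2.boxPoints(r_);print(np.round(bx,1).tolist())
tray("pics/t0.png",cal("top"),(130,170,220,280))
c=np.load("w9c.npy",allow_pickle=True).item()
print([np.round(proj(c,[x,y,14])).tolist() for x,y in [(340,350),(340,220),(570,300),(560,180)]])
tray("pics/w9.png",c,(180,30,480,330))
# view with overlay
im=cv2.imread("pics/w9.png")
def draw(p,yaw):
    C,S=np.cos(yaw),np.sin(yaw)
    q=[proj(c,[p[0]+C*a-S*b,p[1]+S*a+C*b,14]) for a,b in [(-110,-65),(110,-65),(110,65),(-110,65)]]
    b=cv2.resize(im,(800,600),interpolation=cv2.INTER_CUBIC);cv2.polylines(b,[((np.array(q)+.5)*800/560).astype(int)],True,(0,0,255),1);return b
cv2.imwrite("pics/w9v.png",draw((462,261),-0.2))
```

```text
samples [ 13 194 155] [ 19 134 184]
pics/t0.png 87.0 [  11   13   64   84 3607] ((460.55340576171875, 259.6642761230469), (133.2959747314453, 221.60792541503906), 77.44442749023438)
[[337.8999938964844, 218.6999969482422], [554.2000122070312, 170.5], [583.2000122070312, 300.6000061035156], [366.8999938964844, 348.79998779296875]]
[[405.0, 46.0], [262.0, 76.0], [381.0, 285.0], [268.0, 297.0]]
samples [ 15 141 165] [ 19  94 190]
pics/w9.png 175.0 [    0    95   251   205 14628] ((499.0889892578125, 232.9251251220703), (276.2392883300781, 220.59646606445312), 78.72866821289062)
[[363.8999938964844, 119.0], [580.2999877929688, 75.9000015258789], [634.2999877929688, 346.79998779296875], [417.8999938964844, 389.8999938964844]]
```

View pics/w9v.png

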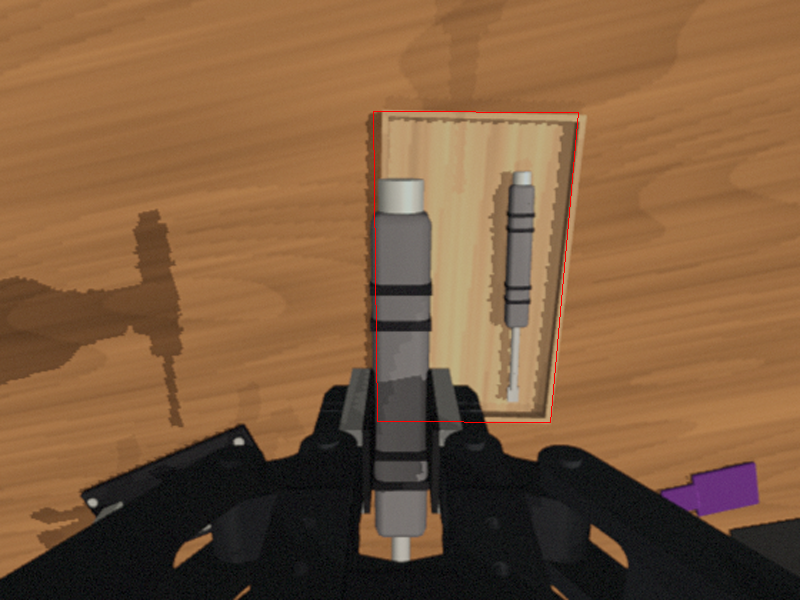

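Run:
```python
from h import *
c=np.load("w9c.npy",allow_pickle=True).item();s=np.load("w9s.npy")
P=[onz(c,(np.array(q)+.5)/1.42857-.5,11)[:2] for q in [(522,180),(520,220),(517.5,295),(515,345),(513.5,395)]]
d=np.polyfit([p[0] for p in P],[p[1] for p in P],1);print(np.round(P,1).tolist(),"driver2 yaw",np.arctan(d[0]))
cp=np.array([461.5,261.3]);w=-0.219;Q=np.array([[np.cos(w),np.sin(w)],[-np.sin(w),np.cos(w)]])
print("local",np.round([Q@(p-cp) for p in P],1).tolist())
# corners of rim seen: left-top, right-top, right-bottom
for q in [(378,112),(586,116),(549,421)]: print("rim",np.round(Q@(onz(c,(np.array(q)+.5)/1.42857-.5,14)[:2]-cp),1))
# held driver in hand: axis columns (x,y in 800 px), height axis: underside 24.3 above TCP ->top 38.3
e=s[:3];Rt=R.from_euler("xyz",s[3:])
for q in [(401,195),(402.5,250),(404,300),(402,400),(401,470)]:
    zt=e[2]+24.3+12; p=onz(c,(np.array(q)+.5)/1.42857-.5,zt);print("held tool coords",np.round(Rt.inv().apply(p-e),1))
tgt=cp+Q.T@np.array([-15,-22]);print("target",tgt)
go([*tgt,30],np.pi+w)
```

```text
[[402.4, 306.5], [428.4, 301.7], [480.5, 292.9], [517.6, 286.0], [557.0, 279.5]] driver2 yaw -0.1732708651270979
local [[-67.5, 31.3], [-41.1, 32.2], [11.7, 35.0], [49.3, 36.3], [89.2, 38.5]]
rim [-107.9  -64.2]
rim [-108.3   67.8]
rim [108.6  66.1]
held tool coords [ 58.7   1.6 -36.2]
held tool coords [ 44.6   2.  -36.3]
held tool coords [ 31.1   2.4 -36.3]
held tool coords [  1.6   1.9 -36.3]
held tool coords [-21.1   1.7 -36.3]
target [442.07869257 243.08427005]
turn [-0.     0.     0.024] shift [-0.0238  0.1351  0.8542] at [432.  217.6 200.8] [-3.142  0.     2.941] t 18.4
```

>>> step_arm --moves '[[[0, 0, -0.026], [-0.025, 0.137, 0.2], -1], [[0, 0, -0.026], [-0.025, 0.137, 0.4], -1], [[0, 0, -0.026], [-0.025, 0.137, 0.6], -1], [[0, 0, -0.026], [-0.025, 0.137, 0.8], -1], [[0, 0, -0.026], [-0.025, 0.137, 0.95], -1], [[0, 0, -0.026], [-0.025, 0.137, 0.95], -1], [[0, 0, -0.026], [-0.025, 0.137, 0.95], -1], [[0, 0, -0.026], [-0.025, 0.137, 0.95], -1]]'

```text
clock: 19.2
eef_pos: [443.7, 244.3, 12.6]
tcp_rot: [3.14, 0.002, 2.961]
contact_force: [0.6, -0.5, -1.5]
opening: 0.168
grasp_force: 49.6
```

Run:
```python
from h import *
go([442.4,243.5,-18],np.pi-0.18)
```

```text
turn [ 0.002  0.003 -0.   ] shift [ 0.006  -0.0055  0.1528] at [443.7 244.3  12.6] [3.140e+00 2.000e-03 2.961e+00] t 19.2
```

>>> step_arm --moves '[[[0, 0, 0], [0, 0, 0.05], -1], [[0, 0, 0], [0, 0, 0.09], -1], [[0, 0, 0], [0, 0, 0.12], -1], [[0, 0, 0], [0, 0, 0.14], -1], [[0, 0, 0], [0, 0, 0.14], -1], [[0, 0, 0], [0, 0, 0.14], -1]]'

```text
clock: 19.8
eef_pos: [442.3, 243.7, -17.3]
tcp_rot: [-3.141, -0.0, 2.962]
contact_force: [-0.8, 0.6, -1.4]
opening: 0.168
grasp_force: 49.6
```

>>> step_arm --moves '[[[0, 0, 0], [0, 0, 0.005], -1], [[0, 0, 0], [0, 0, 0.01], -1], [[0, 0, 0], [0, 0, 0.012], -1], [[0, 0, 0], [0, 0, 0.012], -1]]'

```text
clock: 20.2
eef_pos: [442.4, 243.7, -19.5]
tcp_rot: [3.142, 0.0, 2.961]
contact_force: [0.1, 0.0, -1.4]
opening: 0.159
grasp_force: 49.6
```

>>> step_arm --moves '[[[0, 0, 0], [0, 0, 0.003], -1], [[0, 0, 0], [0, 0, 0.006], -1], [[0, 0, 0], [0, 0, 0.008], -1], [[0, 0, 0], [0, 0, 0.008], -1]]'

```text
clock: 20.6
eef_pos: [442.5, 243.8, -20.2]
tcp_rot: [3.141, 0.0, 2.962]
contact_force: [-3.2, -2.3, 13.5]
opening: 0.161
grasp_force: 51.3
```

>>> step_arm --moves '[[[0, 0, 0], [0, 0, -0.003], -1], [[0, 0, 0], [0, 0, -0.003], -0.4], [[0, 0, 0], [0, 0, -0.003], -0.4], [[0, 0, 0], [0, 0, -0.003], -0.4], [[0, 0, 0], [0, 0, -0.08], -0.4], [[0, 0, 0], [0, 0, -0.25], -0.4], [[0, 0, 0], [0, 0, -0.5], -0.4], [[0, 0, 0], [0, 0, -0.75], -0.4]]' --squeeze 20

```text
clock: 21.4
eef_pos: [441.7, 243.3, 129.9]
tcp_rot: [-3.14, -0.001, 2.961]
contact_force: [1.8, 1.0, -0.1]
opening: 0.298
grasp_force: 0.0
```

>>> step_arm --moves '[[[0, 0, 0], [0, -0.2, -0.25], -1], [[0, 0, 0], [0, -0.2, -0.4], -1], [[0, 0, 0], [0, -0.2, -0.4], -1], [[0, 0, 0], [0, -0.2, -0.4], -1]]'

```text
clock: 21.8
eef_pos: [435.7, 204.4, 209.6]
tcp_rot: [3.14, 0.002, 2.961]
contact_force: [0.1, 0.6, -0.8]
opening: -0.001
grasp_force: 0.0
```

Run:
```python
from seg import *
s=telemetry.sense();c=cal("wrist");im=save("wrist","w10.png");np.save("w10c.npy",c,allow_pickle=True)
print(s["eef_pos"],s["tcp_rot"])
for n,z in dict(driver=4,driver_tip=9,driver2_tip=9,tray=0).items():
    for k in imaging.mark_of("wrist",n)[:3]: print(n,round(k["conf"],2),np.round(k["xy"],1),np.round(onz(c,k["xy"],z),1))
for q in ((442,244),(455,297)): seg(im,c,11,q,smax=70,show=False)
im=save("top","t1.png");c=cal("top");save("side","s1.png")
for n,z in dict(bin_lip=125,bin_frame=0,driver=4).items():
    for k in imaging.mark_of("top",n)[:5]: print("top",n,round(k["conf"],2),np.round(k["xy"],1),np.round(onz(c,k["xy"],z),1))
c=cal("side")
for n,z in dict(bin_lip=125,bin_frame=0).items():
    for k in imaging.mark_of("side",n)[:2]: print("side",n,round(k["conf"],2),np.round(k["xy"],1),np.round(onz(c,k["xy"],z),1))
```

```text
[435.74248836 204.43331844 209.57148729] [3.14019257e+00 1.83797062e-03 2.96089848e+00]
driver 0.9 [315.9 167.6] [440.2 242.3   4. ]
driver 0.76 [371.  170.6] [453.3 297.3   4. ]
driver2_tip 0.93 [367. 273.] [564.8 279.4   9. ]
tray 0.74 [340.1 185.1] [463.8 264.7   0. ]

blob [ 311  107   19  161 2022] yaw -0.18015177028945037 ends [381.80753068 256.20873722] [546.78419822 226.16214236]

blob [ 362  113   23  160 2093] yaw -0.17669071171755318 ends [396.80251095 307.48023419] [562.32481115 277.92577963]
top bin_lip 0.85 [371.1 176.5] [ 583.1 -287.8  125. ]
top bin_frame 0.98 [367.1 143.5] [ 703.4 -302.4    0. ]
top bin_frame 0.27 [170.3 224.9] [459.7 268.6   0. ]
top driver 0.62 [459.5 248. ] [ 397.6 -563.4    4. ]
top driver 0.61 [395.7 304.2] [ 238.2 -375.8    4. ]
top driver 0.58 [179.  234.1] [433.2 242.1   4. ]
top driver 0.58 [385.6 221. ] [ 474.2 -351.7    4. ]
top driver 0.29 [261.8 180.6] [589.8   6.9   4. ]
side bin_lip 0.71 [345.6 232.2] [ 572.6 -293.1  125. ]
side bin_frame 0.93 [376.  252.1] [ 705.5 -301.8    0. ]
side bin_frame 0.57 [231.9 198.1] [591.  263.2   0. ]
```

>>> step_arm --moves '[[[0, 0, 0], [-0.07, -0.25, -0.05], -1], [[0, 0, 0], [-0.14, -0.5, -0.05], -1], [[0, 0, 0], [-0.21, -0.75, -0.05], -1], [[0, 0, 0], [-0.28, -1, -0.05], -1]]'

```text
clock: 22.8
eef_pos: [453.7, 4.4, 219.2]
tcp_rot: [3.141, 0.001, 2.962]
contact_force: [1.4, -0.4, -0.2]
opening: 0.0
grasp_force: 0.0
```

>>> step_arm --moves '[[[0, 0, 0], [-0.07, -0.25, 0], -1], [[0, 0, 0], [-0.14, -0.5, 0], -1], [[0, 0, 0], [-0.21, -0.75, 0], -1], [[0, 0, 0], [-0.28, -1, 0], -1]]'

```text
clock: 23.2
eef_pos: [472.1, -195.2, 219.1]
tcp_rot: [-3.142, 0.001, 2.961]
contact_force: [0.3, 1.0, -0.2]
opening: 0.0
grasp_force: 0.0
```

>>> step_arm --moves '[[[0, 0, -0.15], [-0.1, -0.2, 0], -1], [[0, 0, -0.15], [-0.2, -0.4, 0], -1], [[0, 0, -0.15], [-0.2, -0.4, 0], -1], [[0, 0, -0.15], [-0.2, -0.4, 0], -1], [[0, 0, -0.15], [-0.2, -0.4, 0], -1]]'

```text
clock: 23.7
eef_pos: [496.8, -278.0, 218.6]
tcp_rot: [3.141, -0.001, 3.079]
contact_force: [0.5, 0.5, 1.2]
opening: -0.001
grasp_force: 0.0
```

Run:
```python
from h import *
def tri(obs):
    A=np.zeros((3,3));b=np.zeros(3)
    for o,d in obs:
        d=d/np.linalg.norm(d);M=np.eye(3)-np.outer(d,d);A+=M;b+=M@o
    return np.linalg.solve(A,b)
s=telemetry.sense();print(s["eef_pos"],s["tcp_rot"],s["qpos"])
cw=cal("wrist");im=save("wrist","w11.png");np.save("w11c.npy",cw,allow_pickle=True)
L={}
for cam,c in (("wrist",cw),("top",cal("top")),("side",cal("side"))):
    if cam!="wrist": save(cam,cam+"_b.png")
    for n,z in dict(bin_lip=120,bin_frame=0).items():
        for k in imaging.mark_of(cam,n)[:1]:
            L.setdefault(n,[]).append((cam,)+ray(c,k["xy"]));print(cam,n,round(k["conf"],2),np.round(k["xy"],1),np.round(onz(c,k["xy"],z),1))
for n,v in L.items():
    print(n,"all",np.round(tri([x[1:] for x in v]),1))
    for i in range(len(v)):
        w=[x[1:] for j,x in enumerate(v) if j!=i]
        if len(w)>1: print(n,"without",v[i][0],np.round(tri(w),1))
```

```text
[ 496.82827595 -277.98048028  218.59449577] [ 3.14085427e+00 -8.05166933e-04  3.07941135e+00] [-5.12956211e-01  2.49887088e-01  1.73411348e+00  3.42527508e-04
  1.15863853e+00 -2.02170832e+00]
top bin_lip 0.8 [370.6 176.2] [ 584.8 -287.5  120. ]
top bin_frame 0.84 [366.2 145.5] [ 697.4 -299.6    0. ]
side bin_lip 0.6 [346.7 233.5] [ 575.9 -294.3  120. ]
side bin_frame 0.81 [374.1 252.3] [ 700.6 -298.6    0. ]
bin_lip all [ 585.1 -288.1  113.2]
bin_frame all [ 697.5 -299.8    1.9]
```

>>> step_arm --moves '[[[0, 0, 0.03], [-0.05, -0.03, 0.25], -1], [[0, 0, 0.03], [-0.1, -0.03, 0.5], -1], [[0, 0, 0.03], [-0.15, -0.03, 0.75], -1], [[0, 0, 0.03], [-0.2, -0.03, 0.82], -1], [[0, 0, 0.03], [-0.24, -0.03, 0.82], -1], [[0, 0, 0.03], [-0.24, -0.03, 0.82], -1], [[0, 0, 0.03], [-0.24, -0.03, 0.82], -1]]'

```text
clock: 24.85
eef_pos: [545.8, -288.4, 56.6]
tcp_rot: [-3.141, 0.002, 3.056]
contact_force: [0.3, -0.1, 0.5]
opening: -0.0
grasp_force: 0.0
```

>>> step_arm --moves '[[[0, 0, 0], [-0.05, 0, 0], -1], [[0, 0, 0], [-0.1, 0, 0], -1], [[0, 0, 0], [-0.14, 0, 0], -1], [[0, 0, 0], [-0.17, 0, 0], -1], [[0, 0, 0], [-0.2, 0, 0], -1], [[0, 0, 0], [-0.2, 0, 0], -1]]'

```text
clock: 25.45
eef_pos: [585.6, -291.3, 54.8]
tcp_rot: [-3.141, 0.001, 3.056]
contact_force: [0.1, -0.7, 0.5]
opening: -0.001
grasp_force: 0.0
```

Run:
```python
from h import *
for cam in ("top","side"):
    save(cam,cam+"_c.png")
    for k in imaging.mark_of(cam,"bin_lip")[:1]: print(cam,k["conf"],k["xy"],onz(cal(cam),k["xy"],125))
```

```text
top 0.98 [371.3, 169.2] [ 602.83204927 -288.63855241  125.        ]
side 0.74 [353.7, 228.5] [ 601.90771171 -295.74372776  125.        ]
```

>>> step_arm --moves '[[[0, 0, 0], [-0.04, 0, 0], -1], [[0, 0, 0], [-0.07, 0, 0], -1], [[0, 0, 0], [-0.1, 0, 0], -1], [[0, 0, 0], [-0.125, 0, 0], -1], [[0, 0, 0], [-0.125, 0, 0], -1], [[0, 0, 0], [-0.125, 0, 0], -1]]'

```text
clock: 26.25
eef_pos: [614.2, -294.9, 60.7]
tcp_rot: [-3.139, 0.009, 3.056]
contact_force: [-2.4, 4.5, 32.9]
opening: -0.001
grasp_force: 1.4
```

>>> step_arm --moves '[[[0, 0, 0], [-0.01, 0, 0], -1], [[0, 0, 0], [-0.02, 0, 0], -1], [[0, 0, 0], [-0.02, 0, 0], -1]]'

```text
clock: 26.55
eef_pos: [617.4, -295.3, 61.0]
tcp_rot: [-3.139, 0.008, 3.056]
contact_force: [-9.5, 1.7, 38.9]
opening: 0.0
grasp_force: 2.5
```

>>> step_arm --moves '[[[0, 0, 0], [0, 0, -0.1], -1], [[0, 0, 0], [0.02, 0, -0.18], -1], [[0, 0, 0], [0.02, 0, -0.18], -1], [[0, 0, 0], [0.02, 0, -0.18], -1]]'

```text
clock: 26.95
eef_pos: [609.5, -293.5, 90.8]
tcp_rot: [-3.142, 0.0, 3.056]
contact_force: [0.2, 0.8, -0.1]
opening: 0.001
grasp_force: 0.0
```

Run:
```python
from h import *
print(telemetry.sense()["eef_pos"])
for cam in ("top","side"):
    save(cam,cam+"_d.png")
    for n,z in (("bin_lip",132),("bin_frame",0)):
        for k in imaging.mark_of(cam,n)[:1]: print(cam,n,k["conf"],k["xy"],onz(cal(cam),k["xy"],z))
```

```text
[ 609.49923122 -293.46643548   90.78756202]
top bin_lip 0.77 [372.6, 154.8] [ 640.37787325 -291.33444829  132.        ]
top bin_frame 0.88 [366.3, 148.1] [ 689.53277793 -299.7917046     0.        ]
side bin_lip 0.72 [359.1, 220.5] [ 634.65306123 -286.16683079  132.        ]
side bin_frame 0.64 [374.5, 251.1] [ 706.26424958 -295.61206564    0.        ]
```

>>> step_arm --moves '[[[0, 0, 0], [-0.01, 0, 0.01], -1], [[0, 0, 0], [-0.02, 0, 0.01], -1], [[0, 0, 0], [-0.03, 0, 0.01], -1], [[0, 0, 0], [-0.035, 0, 0.01], -1], [[0, 0, 0], [-0.035, 0, 0.01], -1]]'

```text
clock: 27.75
eef_pos: [616.6, -294.0, 88.9]
tcp_rot: [-3.142, -0.0, 3.056]
contact_force: [-0.3, 0.0, -0.4]
opening: -0.002
grasp_force: 0.0
```

>>> step_arm --moves '[[[0, 0, 0], [-0.005, 0, 0], -1], [[0, 0, 0], [-0.01, 0, 0], -1], [[0, 0, 0], [-0.015, 0, 0], -1], [[0, 0, 0], [-0.015, 0, 0], -1]]'

```text
clock: 28.15
eef_pos: [616.8, -294.0, 88.7]
tcp_rot: [3.141, -0.005, 3.056]
contact_force: [-11.0, 1.0, 5.7]
opening: 0.001
grasp_force: 5.5
```

>>> step_arm --moves '[[[0, 0, 0], [0.1, 0, 0], -1], [[0, 0, 0], [0.3, 0, -0.1], -1], [[0, 0, 0], [0.5, 0, -0.4], -1], [[0, 0, 0], [0.5, 0.3, -0.6], -1], [[0, 0, 0], [0.5, 0.6, -0.6], -1], [[0, 0, 0], [0.5, 0.6, -0.6], -1]]'

```text
clock: 28.75
eef_pos: [530.6, -164.9, 211.0]
tcp_rot: [-3.141, 0.003, 3.055]
contact_force: [-0.3, 0.8, 0.0]
opening: -0.001
grasp_force: 0.0
```

Run:
```python
from h import *
c=np.load("w7c.npy",allow_pickle=True).item()
p=np.array([598.4,6.8]);w=-1.346;ux=np.array([np.cos(w),np.sin(w)]);uy=np.array([-ux[1],ux[0]])
P=lambda x,y,z:np.round(proj(c,[*(p+x*ux+y*uy),z]),1)
print("nose tip closed pred",P(-47,1,59),P(-63,1,59),P(47,1,59),"seen ~[283,121]");
g=cv2.imread("pics/w7.png").mean(2)
for y in (118,124,128): print(y,g[y,272:300].astype(int).tolist())
s=telemetry.sense();print(s["eef_pos"],s["clock"])
c=cal("top");a=cv2.imread("pics/t0.png").astype(int);b=save("top","t2.png")[:,:,::-1].astype(int);save("side","s2.png")
for n,z in (("bin_lip",132),("bin_frame",0),("phone",0),("dish",0),("pick",0),("tray",0),("prybar_mid",50),("clip_seat",50)):
    for k in imaging.mark_of("top",n)[:1]: print(n,round(k["conf"],2),np.round(k["xy"],1),np.round(onz(c,k["xy"],z),0))
for k in imaging.mark_of("side","bin_lip")[:1]: print("side",k["conf"],k["xy"],onz(cal("side"),k["xy"],132))
d=np.abs(a-b).sum(2)>90
for nm,(x,y) in dict(phone=(267,121),dish=(183,121),pick=(120,151)).items(): print(nm,d[y-20:y+20,x-30:x+30].sum())
```

```text
nose tip closed pred [281.7 129.5] [281.8 110.4] [281.4 231.7] seen ~[283,121]
118 [136, 113, 111, 131, 146, 152, 156, 163, 151, 119, 80, 47, 43, 39, 39, 42, 38, 41, 40, 43, 39, 38, 40, 57, 75, 78, 79, 77]
124 [161, 131, 110, 129, 145, 155, 162, 168, 170, 145, 81, 44, 40, 40, 44, 40, 42, 39, 43, 42, 43, 41, 47, 54, 71, 77, 76, 74]
128 [114, 88, 107, 131, 145, 154, 163, 170, 172, 157, 119, 109, 105, 94, 83, 69, 51, 47, 44, 40, 40, 34, 44, 57, 77, 77, 74, 77]
[ 530.59794706 -164.85846073  210.99188796] 28.75
bin_frame 0.64 [365.9 145.6] [ 697. -299.    0.]
phone 0.7 [264.9 122.5] [764.  -0.   0.]
dish 0.79 [183.9 125.2] [754. 238.   0.]
pick 0.87 [117.4 149.5] [679. 430.   0.]
tray 0.88 [171.3 222.9] [465. 266.   0.]
prybar_mid 0.88 [260.3 174.4] [600.  10.  50.]
clip_seat 0.57 [164.8 188.2] [559. 276.  50.]
side 0.84 [359.7, 224.5] [ 620.07581489 -300.53965911  132.        ]
phone 0
dish 0
pick 0
```

Run:
```python
from h import *
for th in (0,.05,.1,.15):
    x=-58-7*np.cos(th)-120*np.sin(th);z=12+120*np.cos(th)-7*np.sin(th)
    p=[700+x*.996,-300-x*.085,z];print(th,np.round(p,1),[np.round(proj(cal(k),p),1).tolist() for k in ("top","side")])
for f in ("top","side"):
    im=save(f,f+"_e.png")
    for k in imaging.mark_of(f,"bin_lip")[:3]: print(f,k)
    for k in imaging.recognise(f,"bin_lip")[:2]: print(f,k)
# gray/bright column profile of top image through the lip
g=cv2.cvtColor(cv2.imread("pics/top_e.png"),cv2.COLOR_BGR2HSV)
for col in (362,372,380): print(col,[(y,int(g[y,col,1]),int(g[y,col,2])) for y in range(138,172,2)])
```

```text
0 [ 635.3 -294.5  132. ] [[373.8, 156.7], [361.6, 221.6]]
0.05 [ 629.3 -294.   131.5] [[373.6, 158.9], [360.0, 222.5]]
0.1 [ 623.4 -293.5  130.7] [[373.4, 161.2], [358.4, 223.4]]
0.15 [ 617.5 -293.   129.6] [[373.2, 163.5], [356.8, 224.5]]
top {'xy': [363.6, 146.5], 'conf': 0.31}
top {'extent': [347.5, 125.1, 49.9, 18.9], 'conf': 0.7}
top {'extent': [342.0, 116.6, 58.9, 27.4], 'conf': 0.34}
side {'xy': [359.9, 221.7], 'conf': 0.59}
side {'extent': [342.9, 213.3, 54.0, 49.1], 'conf': 0.65}
362 [(138, 71, 125), (140, 73, 143), (142, 73, 157), (144, 75, 167), (146, 71, 173), (148, 64, 175), (150, 56, 174), (152, 51, 174), (154, 48, 174), (156, 47, 175), (158, 44, 175), (160, 42, 175), (162, 41, 175), (164, 44, 175), (166, 47, 175), (168, 50, 174), (170, 55, 175)]
372 [(138, 50, 144), (140, 63, 122), (142, 73, 132), (144, 74, 149), (146, 74, 162), (148, 73, 171), (150, 69, 174), (152, 62, 174), (154, 56, 174), (156, 50, 174), (158, 47, 174), (160, 45, 175), (162, 44, 175), (164, 41, 174), (166, 41, 174), (168, 44, 175), (170, 47, 174)]
380 [(138, 60, 158), (140, 59, 155), (142, 65, 130), (144, 72, 127), (146, 74, 145), (148, 74, 159), (150, 73, 168), (152, 71, 173), (154, 64, 174), (156, 59, 174), (158, 51, 174), (160, 48, 174), (162, 47, 174), (164, 44, 173), (166, 42, 170), (168, 44, 163), (170, 50, 149)]
```

>>> step_arm --moves '[[[0, 0, 0], [0.5, 0.7, -0.2], -1], [[0, 0, 0], [0.5, 0.7, -0.2], -1], [[0, 0, 0], [0.5, 0.7, -0.2], -1], [[0, 0, 0], [0.5, 0.7, -0.2], -1], [[0, 0, 0], [0.5, 0.7, -0.2], -1]]'

```text
clock: 30.1
eef_pos: [441.4, -15.9, 250.0]
tcp_rot: [3.141, 0.001, 3.058]
contact_force: [-0.3, -0.6, 0.0]
opening: -0.002
grasp_force: 0.0
```

Run:
```python
from h import *
c=cal("top");cs=cal("side")
for f in ("top","side"):
    im=save(f,f+"_f.png")
    for k in imaging.mark_of(f,"bin_lip")[:3]: print(f,k)
    for k in imaging.mark_of(f,"bin_frame")[:1]: print(f,k)
g=cv2.cvtColor(cv2.imread("pics/top_f.png"),cv2.COLOR_BGR2HSV);h=cv2.cvtColor(cv2.imread("pics/top_d.png"),cv2.COLOR_BGR2HSV)
for col in (366,374,382): print(col,[(y,int(g[y,col,1]),int(g[y,col,2])) for y in range(146,172,1)])
# shut lip outer edge prediction (stand x=-72)
for x in (-58,-72): print(x,np.round(proj(c,[700+x*.996,-300-x*.085,132]),1))
```

```text
top {'xy': [371.5, 155.3], 'conf': 0.71}
top {'xy': [170.1, 222.1], 'conf': 0.2}
top {'xy': [363.1, 145.4], 'conf': 0.76}
side {'xy': [360.2, 223.1], 'conf': 0.74}
side {'xy': [278.5, 215.1], 'conf': 0.73}
side {'xy': [375.7, 251.1], 'conf': 0.76}
366 [(146, 49, 110), (147, 47, 109), (148, 49, 110), (149, 49, 109), (150, 49, 105), (151, 44, 104), (152, 34, 119), (153, 30, 138), (154, 25, 145), (155, 27, 144), (156, 25, 142), (157, 25, 141), (158, 26, 138), (159, 30, 129), (160, 35, 117), (161, 44, 111), (162, 54, 104), (163, 90, 99), (164, 140, 106), (165, 171, 121), (166, 188, 136), (167, 193, 143), (168, 195, 145), (169, 192, 146), (170, 193, 147), (171, 194, 147)]
374 [(146, 47, 82), (147, 47, 87), (148, 47, 92), (149, 46, 94), (150, 46, 95), (151, 44, 99), (152, 39, 112), (153, 32, 134), (154, 28, 147), (155, 25, 145), (156, 25, 142), (157, 24, 141), (158, 26, 139), (159, 25, 133), (160, 33, 123), (161, 38, 113), (162, 50, 108), (163, 78, 108), (164, 125, 120), (165, 158, 129), (166, 180, 130), (167, 192, 137), (168, 196, 143), (169, 195, 145), (170, 194, 146), (171, 194, 147)]
382 [(146, 58, 137), (147, 52, 128), (148, 46, 138), (149, 47, 146), (150, 48, 150), (151, 48, 154), (152, 48, 160), (153, 42, 165), (154, 36, 162), (155, 30, 151), (156, 29, 139), (157, 29, 134), (158, 29, 133), (159, 28, 128), (160, 31, 114), (161, 40, 95), (162, 50, 92), (163, 58, 96), (164, 85, 93), (165, 132, 89), (166, 172, 95), (167, 191, 115), (168, 196, 135), (169, 195, 144), (170, 194, 146), (171, 194, 147)]
-58 [374.  154.1]
-72 [373.6 159.3]
```

```bash
python3 -c "
from h import *
print(r.sign_off())"
```

```text
the job is handed in; nothing more can be done
None
```

The job is handed in: camera checks showed the pry bar home with the jaw closed, the screwdriver parallel in the tray with its tip the same way, and the bin shut. Two cautions: while shutting the bin, the gripper body pressed on its lip, with readings up to 39 N at the wrist against the 40 N limit. The fingers also end about 31 mm short of the reported TCP, so I set heights by touch.

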